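Clamp a clock rosette in the gluing stand

ROBOT

A 6-joint arm with a two-finger parallel gripper is mounted at the origin on the work surface. World frame = base frame: x ahead of the robot, y to its left, z up, the work surface at z = 0. Lengths are in m, angles in degrees, forces in N, time in s.
With the tool pointing down it reaches from about 0.375 to 0.9 m from the base axis. Payload 3.1 kg.
Tool frame: the origin (TCP) lies on the centre line of the jaws, within the pads' length; the fingertips stand 8 mm ahead of it and the grasp point (between the pads) lies 11 mm behind it; y points along the fingers, x is the direction in which the jaws open and shut, and the axes are right-handed (so a half turn about y gives the same grasp; the last joint's range is limited). The gripper opens to 87 mm and grips with 3 to 60 N. Pads are 19 mm wide; open, the fingers measure 117 mm over their backs; the gripper's body (75 mm by 190 mm) begins 51 mm behind the grasp point.
Start: joints at [-84.655, 30.224, 82.088, -0, 67.689, -10.227], TCP at [0.168, -0.602, 0.231] pointing down, gripper open.
Joint ranges: [-176.69, 176.69], [-43.24, 126.21], [12.49, 139.97], [-82, 262], [0, 151.66], [-163.58, 163.58]. Speed limits (degrees/s): [159.86, 159.86, 180, 180, 180, 180].

INTERFACE

Orientations are given as a 3x3 rotation matrix whose columns are the frame's x, y, z axes.
In Python, from rig import read_state, imaging, job, spotter gives the robot as it stands.
- The arm moves only by the tool apply_moves, never from a script. Its argument "steps" is a list of rows, each an object of numbers: "x", "y", "z": the shift along the world's x, y, z in mm; "spin": the turn about the world's z in rad. In form: [{"x": .., "y": .., "z": .., "spin": ..}, ...]. A call has 1 to 12 rows; each row shifts and turns the pose as measured when the row begins; what a row does not reach is not made up. A row lasts 1/10 s, in which the tool goes at most 50 mm and 8.59 degrees, less where a joint would pass 70% of its speed; a pose out of reach is approached as far as the arm can. A call is refused whole if a number of a shift passes 50 or a number of a turn 0.15, either way. A call with a gripper value outside its range is refused whole. "grip" is the finger opening in mm, from 0 to 87, set as the call begins (left out, the last holds). The fingers move at their own pace and stop on an object; the grip force is fixed at half the most. Time passes only in rows, so rows that do not move let the fingers close. It gives the time, the measured TCP pose, the force and the opening at its end, in the units of the state.
- read_state(): the state, without advancing time (a new reading comes with each control period).
- imaging.capture(name): name is "scene" or "top" or "wrist"; returns the picture (480x640x3 uint8, red, green, blue); there is no depth.
- imaging.camera_params(name): a dict with "fov_y" (degrees; the focal length in pixels is half the picture's height over the tangent of half this angle, whatever the lens; pixels are square), "cx", "cy" (the principal point, pixels), "R" (3x3) and "t" (3): a world point X has camera coordinates R X + t. Camera axes: x right, y down, z forward; pixel columns grow to the right and rows downward; lengths in m; the calibration is good to about 2 mm. A picture is of the moment at which its call begins: read the wrist's pose just before it. camera_params takes no time and is no camera call; for the wrist camera it gives the pose at the moment of the call.
- job.hand_in(): hands the job in, once; it reports no verdict.
Trained networks look in the newest picture that a camera, given by its name, has taken for a name from the list of things; names that differ only in an ending like _2 or _b are one class to them, and where a whole thing is asked for, a point or a joint stands for the part that bears it (a point fixed in the world has none). Each returns a list of dicts, best first, with "score" (0 to 1); they miss things now and then, are a little off and sometimes report something else, mostly with a low value. They report only what shows in the picture. A call takes as long as a camera call. They do not tell look-alikes from the thing itself.
- spotter.cut_out(name, camera): "mask" (480x640 bool, what is visible of it) and "rect" ([left, top, width, height] in pixels, round what is visible of it).
The state is a dict: "time_s": time; "joint_positions": joint angles; "qvel": joint speeds; "tau": joint torques, N m; "position": TCP position; "tcp_rot": TCP orientation; "force": force on the tool from outside, world axes, zero at the start; "moment": the same for the moment, N m; "opening": opening from 0.0 (shut) to 1.0 (fully open).
Only numpy, scipy, OpenCV 4.12 (cv2) and the standard library are available. Lean on these libraries where they do the work, as an engineer would, in place of code of your own. Each camera call takes 0.05 s, during which the arm holds its last target.

TASK

A rosette has just been glued to the clock face in the sloped gluing stand. Push the clamp bar down until its hook snaps onto the pin and the latch shuts behind it, then tighten the black knob clockwise until its clutch clicks, and stop: one to three clicks, no more. Let go, and leave the other things on the table where they are.

Things in the scene. Friction and masses are not known exactly. Their poses are not given: they have to be found in the camera images.
- press: gluing stand: grey steel, footprint 250 x 226, fixed to the table, with an aluminium plate sloping at 30 degrees that faces the robot. Origin: centre of its underside; z up. In its axes 'up the slope' is (0.866, 0, 0.5) and 'square to the slope' is (-0.5, 0, 0.866); the centre of the plate's top face is 108 over the origin
- bar (a joint): angle of the clamp bar, rad: 0 = closed, parallel to the slope (a hard stop); grows as its lower end swings up. Aluminium bar 30 wide, 14 thick, on a stiff hinge at the slope's upper edge: it stays where it is left, and 2 to 6 N at its end moves it. It runs from the hinge down over the clock face to the press tab
- bar_hinge (a point): middle of the bar's level hinge axis, which lies along the stand's y: 130 up the slope from the centre of the plate's top face and 47 square to it. Axes: x up the slope, z square to the slope
- hook_pin_mid (a point): middle of the fixed steel pin, 8 dia, level, between two lugs at the slope's lower edge. The hook under the bar, mouth down, 260 from the hinge, goes over it
- tab (a point): middle of the upper face of the flat press tab, 34 long x 44 wide x 8 thick, at the bar's free end: 288 from the hinge along the bar and 7 above its mid-plane; x along the bar towards the hinge, z square to the bar. Push here to close the bar; with the bar within some 0.1 rad of closed the latch meets the pin and resists, up to about 10 N, until the bar is right home
- latch (a joint): angle of the hook's sprung latch, rad: 0 = closed across the mouth (it rests there by its spring, also while the bar is open). The pin pushes it to about 0.25 on the way in; as the bar comes home it springs back to 0 behind the pin and holds the bar down
- knob_grip (a point): centre of the black fluted knob on the bar's clamp screw: 42 dia x 26 tall; z is its axis, square to the bar (leaning 30 degrees when closed), 130 from the hinge; its underside is at least 16 clear of the bar, on a slim steel neck. Clockwise from above tightens, 1.27 down per rad; the pad starts 1 to 5 clear of the rosette. Grip it at any angle; let go, it stays put
- knob_pointer (a point): tip of the pointer rib on the knob's top, 18 from the axis. The knob drives the spindle through a slip clutch. Under 0.1 N m turns it freely, more as the pad bears; at 0.3 to 0.4 N m it slips: within each click of 36 degrees the torque falls through nought, then builds up again. Some 2.5 to 5.5 rad to the first click
- spindle_end (a point): slotted steel end of the clamp spindle, 12 dia, showing in the middle of the knob's top; z along its axis, upwards; x along the slot, towards the knob's pointer at the start. It turns with the spindle, so it lags the knob when the clutch slips
- spindle: the clamp spindle with the round black pressure pad, 28 dia, at its foot; origin at the centre of the pad's face
- glue_mid (a point): white squeeze bottle of glue with an orange cap, 42 dia x 125 tall, standing close to one side of the gluing stand; the point is its centre
- spool_a_mid (a point): silver-grey thread spool, 32 dia x 46 tall, standing close to the other side of the gluing stand; the point is its centre
- spool_b_mid (a point): purple thread spool, 32 dia x 46 tall, standing on the table; the point is its centre
- spool_c_mid (a point): orange thread spool, 32 dia x 46 tall, standing on the table; the point is its centre
- awl_mid (a point): awl with a turned wooden handle, 118 long, lying on the table; the point is its centre
- pliers_mid (a point): small pliers, 120 long, lying on the table; the point is its centre
- clock_face: the dark round clock face, 200 dia x 9 thick, lying loose on the slope against its locating pins, with wire ornaments round the rim; the steel rosette just glued to its middle is about 60 dia x 6 thick, and the pad bears on its top. Origin at the centre of its underside; z square to the slope
Things that resemble listed ones, but are neither listed nor needed, are in the scene too. Leave any blue look-alike of the clock_face alone.

How it is judged:
By the outcome, as a careful person would: the job done as asked, in the order asked, and still so for the second after the job is handed in, with the robot touching nothing.
It also fails if it takes over 72 s, if anything falls off the work surface, if the arm or the gripper's body presses on something with over 40 N, if the wrist force passes 120 N, or if a joint passes its speed limit or range.

## Working session

There is one attempt and no reset: what is moved stays moved. The work goes in short steps, Python scripts to look and compute and a tool call to move; the robot and the scene stay as the last step left them, time stands still between calls to the robot, and variables do not carry over. Pictures are saved under pics/ and viewed, and the job is handed in when it is done.

Besides the shell and the picture viewer there is one more tool, called as a command line: name --argument value ..., lists and objects as JSON in quotes. apply_moves: Moves the arm, as the interface text tells. Its arguments: {"type":"object","properties":{"steps":{"type":"array"},"grip":{"type":"number"}},"required":["steps"]}

```bash
ls; mkdir -p pics; python3 - <<'E'
from rig import read_state, imaging, job, spotter
import cv2
for n in("scene","top","wrist"):
    im=imaging.capture(n); cv2.imwrite(f"pics/{n}0.png",im[:,:,::-1])
    p=imaging.camera_params(n); print(n,p)
print(read_state())
E
```

```text
pics
scene {'fov_y': 42.62596887673366, 'cx': 317.1874498842171, 'cy': 248.3751245272649, 'R': array([[ 0.61360733,  0.78940157, -0.01819911],
       [ 0.46947305, -0.3832627 , -0.7954274 ],
       [-0.63488668,  0.4795361 , -0.60577557]]), 't': array([-0.32634723, -0.12859788,  1.76709531])}
top {'fov_y': 57.09807920773759, 'cx': 313.71688482604065, 'cy': 241.35476416463734, 'R': array([[ 0.00338869, -0.99992115,  0.01209205],
       [-0.99868828, -0.00400181, -0.05104617],
       [ 0.05109054, -0.01190321, -0.99862309]]), 't': array([-0.02700406,  0.55105153,  0.99596487])}
wrist {'fov_y': 64.79706391434888, 'cx': 316.9493737617695, 'cy': 240.46287017108128, 'R': array([[ 0.26837162, -0.96331267, -0.00231712],
       [-0.93266543, -0.26043396,  0.24961842],
       [-0.24106404, -0.06482941, -0.96834151]]), 't': array([-0.62425112, -0.03046525,  0.39124713])}
{'time_s': 0.15, 'joint_positions': array([-8.46564852e+01,  3.02659806e+01,  8.21396271e+01,  2.78609967e-04,
        6.76891083e+01, -1.02276778e+01]), 'qvel': array([ 0.03085485, -0.02003018, -0.12944829,  0.02776217, -0.06463318,
       -0.09511093]), 'tau': array([ 9.32234179e-04, -4.40431702e+01, -1.76842707e+01,  6.32952852e-02,
        5.52207918e-02, -9.94271545e-05]), 'position': array([ 0.16774617, -0.60150094,  0.22980389]), 'tcp_rot': array([[ 2.68433620e-01, -1.49469245e-04,  9.63298173e-01],
       [-9.63296812e-01,  1.64633958e-03,  2.68433496e-01],
       [-1.62603846e-03, -9.99998634e-01,  2.97949647e-04]]), 'force': array([-1.10200233,  0.30473079, -0.57963129]), 'moment': array([-0.0024526 , -0.02055664,  0.01293161]), 'opening': 0.9992337252238561}
```

View pics/scene0.png

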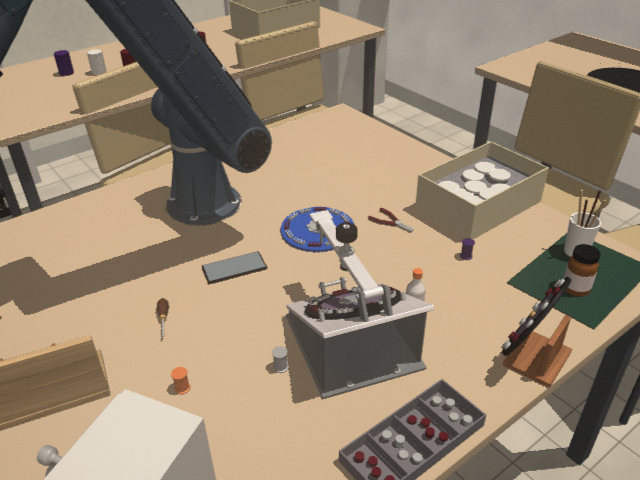

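View pics/top0.png

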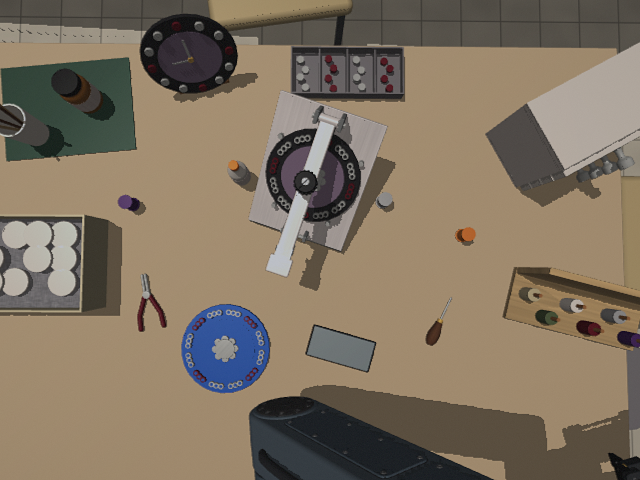

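View pics/wrist0.png

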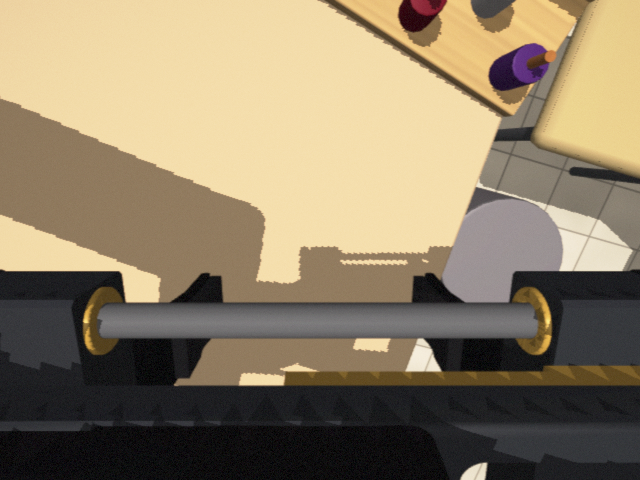

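```bash
cat > h.py <<'E'
import numpy as np, cv2
from rig import read_state, imaging, job, spotter
def P(n): 
    p=imaging.camera_params(n); f=240/np.tan(np.radians(p['fov_y']/2))
    return f,p['cx'],p['cy'],np.array(p['R']),np.array(p['t'])
def proj(c,X):
    f,cx,cy,R,t=c; q=np.atleast_2d(X)@R.T+t
    return np.c_[f*q[:,0]/q[:,2]+cx, f*q[:,1]/q[:,2]+cy]
def ray(c,uv):
    f,cx,cy,R,t=c; d=R.T@np.array([(uv[0]-cx)/f,(uv[1]-cy)/f,1]); return -R.T@t,d/np.linalg.norm(d)
def tri(cs,uvs):
    A=np.zeros((3,3));b=np.zeros(3)
    for c,uv in zip(cs,uvs):
        o,d=ray(c,uv);M=np.eye(3)-np.outer(d,d);A+=M;b+=M@o
    return np.linalg.solve(A,b)
E
python3 - <<'E'
from h import *
ims={n:imaging.capture(n) for n in("scene","top")}
for n in ims:
    vis=ims[n][:,:,::-1].copy()
    for k in("press","bar","tab","knob_grip","knob_pointer","spindle","spindle_end","clock_face","glue_mid","spool_a_mid"):
        r=spotter.cut_out(k,n)
        for d in r[:2]:
            ys,xs=np.nonzero(d["mask"]); print(n,k,round(d["score"],2),d["rect"],xs.mean().round(1) if len(xs) else 0,ys.mean().round(1) if len(xs) else 0,len(xs))
    c=(270,180,460,400) if n=="scene" else (210,70,420,290)
    z=cv2.resize(ims[n][c[1]:c[3],c[0]:c[2],::-1],None,fx=3.5 if n=="top" else 2.7,fy=3.5 if n=="top" else 2.7,interpolation=cv2.INTER_CUBIC)
    z=z[:600,:800]; print(z.shape); cv2.imwrite(f"pics/z_{n}.png",z)
    print(-np.array(P(n)[3]).T@P(n)[4])
E
```

```text
scene press 0.65 [285.8, 210.9, 148.0, 186.8] 358.7 326.7 11998
scene press 0.27 [308.3, 210.8, 76.9, 85.5] 346.1 250.6 2054
scene bar 0.81 [311.8, 209.5, 70.8, 87.1] 346.3 250.7 2149
scene bar 0.65 [333.7, 221.2, 23.7, 47.9] 346.2 235.5 451
scene tab 0.75 [308.2, 209.7, 77.7, 88.7] 346.4 251.2 2092
scene knob_grip 0.61 [337.1, 222.4, 20.2, 20.6] 346.3 233.3 334
scene knob_pointer 0.55 [333.1, 222.0, 24.8, 22.1] 346.0 233.2 380
scene spindle 0.88 [332.8, 217.7, 25.9, 53.2] 346.2 235.8 448
scene spindle_end 0.61 [332.1, 221.8, 27.0, 48.0] 346.2 235.3 451
scene spindle_end 0.21 [334.6, 221.6, 21.8, 21.5] 346.5 232.7 379
scene clock_face 0.83 [280.6, 207.9, 70.1, 45.4] 308.7 229.4 1726
scene clock_face 0.67 [306.8, 291.7, 94.8, 26.6] 344.1 303.9 1515
scene glue_mid 0.61 [405.8, 269.7, 21.0, 33.8] 416.7 285.2 419
scene glue_mid 0.34 [335.1, 222.8, 23.6, 23.1] 346.0 233.2 369
scene spool_a_mid 0.54 [273.0, 343.4, 17.8, 27.9] 280.0 359.1 357
(594, 513, 3)
[ 1.38252756 -0.63905375  0.96223366]
top press 0.87 [250.3, 88.3, 137.0, 185.1] 311.8 174.3 9964
top bar 0.61 [264.2, 115.1, 75.6, 160.4] 301.8 196.5 2979
top bar 0.42 [264.3, 128.5, 92.8, 93.5] 313.6 175.0 5302
top tab 0.56 [265.6, 111.2, 74.4, 166.3] 301.8 196.4 3074
top knob_grip 0.6 [293.9, 168.4, 22.0, 29.0] 304.5 182.2 381
top knob_grip 0.6 [264.2, 117.4, 77.2, 159.1] 301.8 197.2 2997
top knob_pointer 0.62 [293.9, 172.0, 24.9, 20.6] 305.2 181.8 422
top spindle 0.66 [293.5, 170.6, 23.1, 23.8] 304.5 182.1 499
top spindle_end 0.98 [293.1, 166.9, 25.1, 29.0] 304.8 182.0 478
top clock_face 0.89 [183.2, 305.3, 87.0, 88.7] 224.9 348.3 6119
top clock_face 0.76 [265.3, 130.5, 92.9, 90.3] 313.6 175.1 5236
top glue_mid 0.81 [226.9, 159.1, 25.6, 27.8] 238.5 172.4 441
top glue_mid 0.58 [266.3, 110.0, 70.5, 166.4] 301.7 196.8 2991
top spool_a_mid 0.65 [372.1, 191.9, 18.7, 16.4] 382.8 199.9 184
(600, 735, 3)
[ 0.49953583 -0.01294155  1.02304912]
```

```bash
python3 - <<'E'
import cv2
a=cv2.imread('pics/top0.png');print(a.shape)
cv2.imwrite('pics/zt.png',cv2.resize(a[80:290,235:405],None,fx=2.8,fy=2.8,interpolation=cv2.INTER_CUBIC))
a=cv2.imread('pics/scene0.png')
cv2.imwrite('pics/zs.png',cv2.resize(a[195:395,270:450],None,fx=3,fy=3,interpolation=cv2.INTER_CUBIC))
E
```

```text
(480, 640, 3)
```

View pics/zt.png

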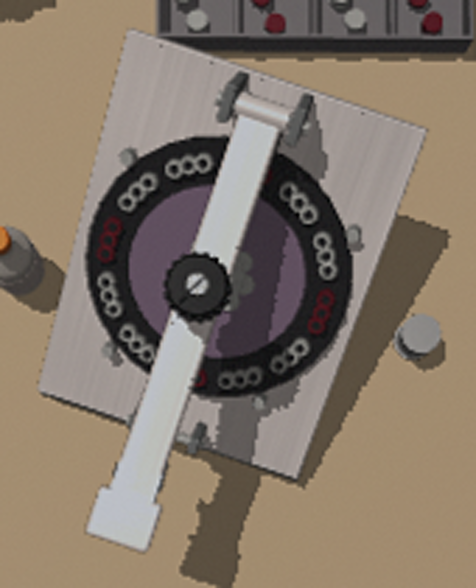

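View pics/zs.png

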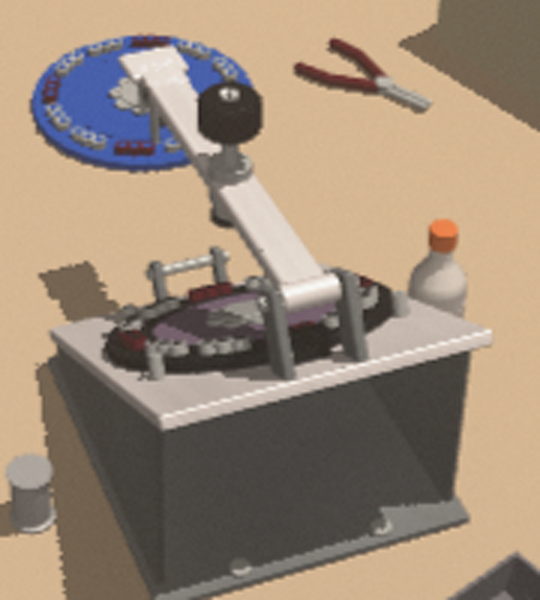

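```bash
cat > fit.py <<'E'
from h import *
from scipy.optimize import least_squares
def press_pose(p): 
    c,s=np.cos(p[2]),np.sin(p[2]); return np.array([[c,-s,0],[s,c,0],[0,0,1]]),np.array([p[0],p[1],0])
s3,c3=.5,3**.5/2
U=np.array([c3,0,s3]);N=np.array([-s3,0,c3]);Y=np.array([0,1.,0]);C0=np.array([0,0,.108])
H=C0+.130*U+.047*N
def barpt(th,a,n,y=0): # a: distance from hinge along bar, n above midplane
    d=-U*np.cos(th)+N*np.sin(th); m=N*np.cos(th)+U*np.sin(th)
    return H+a*d+n*m+y*Y
def W(p,x): R,t=press_pose(p); return R@x+t
E
cat > fit1.py <<'E'
from fit import *
cs={n:P(n) for n in("top","scene")}
obs=[("top",(305.4,181.4),'k'),("top",(279.3,265),'t'),("scene",(347,226.3),'k'),("scene",(322.3,216.7),'t'),
("top",(329.3,119.3),'h'),("scene",(374.,291.7),'h'),("top",(313.6,174.8),'c'),("scene",(344.5,303.9),'c')]
# top plate corners symmetrical: L,Wd free
zc=[(128,30),(427,129),(297,479),(40,393)]
sg=[(1,1),(1,-1),(-1,-1),(-1,1)]
def res(p):
    r=[]
    th,h,L,Wd=p[3:]
    for n,uv,k in obs:
        X={'k':barpt(th,.130,h),'t':barpt(th,.288,.007),'h':H+.006*N,'c':C0+.009*N}[k]
        w=.4 if (k=='c' and n=='scene') else 1
        r+=list(w*(proj(cs[n],W(p,X))[0]-uv))
    for z,(a,b) in zip(zc,sg):
        uv=np.array(z)/2.8+[235,80]
        r+=list(.7*(proj(cs['top'],W(p,C0+a*L*U+b*Wd*Y))[0]-uv))
    return np.array(r)
f=least_squares(res,[.62,0,.3,.5,.06,.14,.113])
print(f.x.round(4),np.degrees(f.x[2])); print(f.fun.round(2))
print('sd',np.sqrt(np.diag(np.linalg.inv(f.jac.T@f.jac))).round(4))
p=f.x
for n,X in dict(hinge=H,tab=barpt(p[3],.288,.007),tab0=barpt(0,.288,.007),ktop=barpt(p[3],.13,p[4]),ktop0=barpt(0,.13,p[4])).items(): print(n,W(p,X).round(4))
np.save('p.npy',p)
E
python3 fit1.py
```

```text
[ 0.6855 -0.0223 -0.3266  0.4466  0.0707  0.1446  0.109 ] -18.710522613751756
[ 0.19 -0.82 -0.05 -0.04 -0.57  0.13 -1.52  0.32 -0.36  0.09 -1.58 -1.43
 -1.04  1.45  3.4  -1.2   0.54 -1.15  0.07 -0.58 -0.2  -1.06 -0.33 -1.62]
sd [0.0007 0.0007 0.0054 0.0083 0.0024 0.0015 0.0015]
hinge [ 0.7699 -0.0509  0.2137]
tab [0.4974 0.0414 0.1985]
tab0 [0.5303 0.0302 0.0758]
ktop [ 0.6419 -0.0076  0.2742]
ktop0 [ 0.6297 -0.0035  0.21  ]
```

apply_moves --steps '[{"x": 20, "y": 38, "z": 3, "spin": 0.14}, {"x": 20, "y": 38, "z": 3, "spin": 0.14}, {"x": 20, "y": 38, "z": 3, "spin": 0.14}, {"x": 20, "y": 38, "z": 3, "spin": 0.14}, {"x": 20, "y": 38, "z": 3, "spin": 0.14}, {"x": 20, "y": 38, "z": 3, "spin": 0.14}, {"x": 20, "y": 38, "z": 3, "spin": 0.14}, {"x": 20, "y": 38, "z": 3, "spin": 0.14}, {"x": 20, "y": 38, "z": 3, "spin": 0.14}, {"x": 20, "y": 38, "z": 3, "spin": 0.14}, {"x": 20, "y": 38, "z": 3, "spin": 0.14}, {"x": 20, "y": 38, "z": 0, "spin": 0.14}]' --grip 0

```text
time_s: 2.45
position: [0.4118, -0.1362, 0.2664]
tcp_rot: [[0.906, 0.013, -0.423], [0.424, -0.002, 0.906], [0.011, -1.0, -0.007]]
force: [1.0, -0.4, -1.0]
opening: 0.03
```

apply_moves --steps '[{"x": 14, "y": 30, "z": -1, "spin": 0.14}, {"x": 14, "y": 30, "z": -1, "spin": 0.14}, {"x": 14, "y": 30, "z": -1, "spin": 0.14}, {"x": 14, "y": 30, "z": -1, "spin": 0.14}, {"x": 14, "y": 30, "z": -1, "spin": 0.14}, {"x": 12, "y": 26, "z": -1, "spin": 0.14}, {"x": 0, "y": 0, "z": 0, "spin": 0}]'

```text
time_s: 3.15
position: [0.4989, 0.0523, 0.2624]
tcp_rot: [[0.246, 0.017, -0.969], [0.969, 0.011, 0.246], [0.015, -1.0, -0.014]]
force: [-0.0, -0.2, 0.5]
opening: 0.002
```

```bash
python3 - <<'E'
from h import *
for n in("scene","top","wrist"):
    im=imaging.capture(n); cv2.imwrite(f"pics/{n}1.png",im[:,:,::-1])
s=read_state();print(s['position'],s['joint_positions'].round(1),s['tcp_rot'].round(3))
a=cv2.imread('pics/scene1.png')[140:340,240:480];b=cv2.imread('pics/top1.png')[100:300,220:420]
cv2.imwrite('pics/m1.png',np.hstack([cv2.resize(a,None,fx=1.8,fy=1.8),cv2.resize(b,None,fx=1.8,fy=1.8)]))
E
```

```text
[0.49734042 0.04941778 0.26228523] [ -7.6  17.9  98.1   0.7  63.2 -83.3] [[ 0.252  0.015 -0.968]
 [ 0.968  0.009  0.252]
 [ 0.013 -1.    -0.012]]
```

View pics/m1.png

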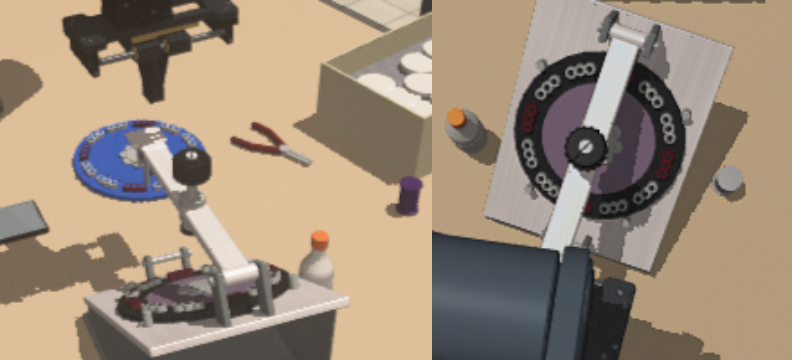

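View pics/wrist1.png

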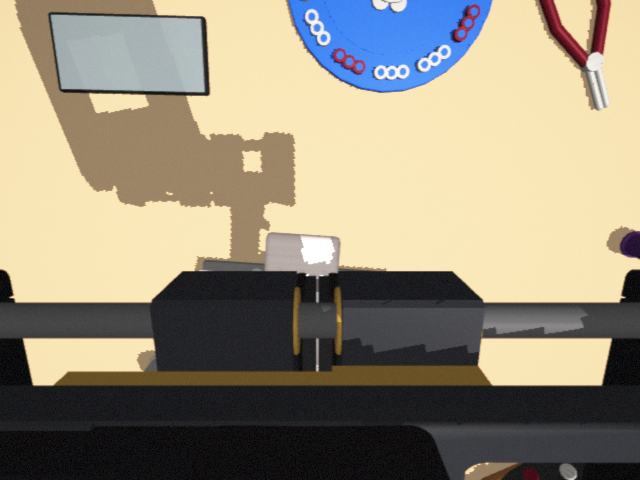

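```bash
python3 - <<'E'
from fit import *
p=np.load('p.npy');c=P('wrist')
for a in (.305,.271):
  for y in(.022,-.022): print(proj(c,W(p,barpt(p[3],a,.007,y))).round(1), W(p,barpt(p[3],a,.007,y)).round(4))
print(read_state()['position'])
for th in np.linspace(.45,0,10): print(round(th,2),W(p,barpt(th,.288,.007)).round(4))
E
```

```text
[[341.5 235.3]] [0.4884 0.0676 0.1972]
[[268.  230.4]] [0.4743 0.026  0.1972]
[[337.  289.6]] [0.5205 0.0568 0.1998]
[[265.4 285.1]] [0.5064 0.0151 0.1998]
[0.49734042 0.04941778 0.26228523]
0.45 [0.4973 0.0414 0.1995]
0.4 [0.4983 0.041  0.1851]
0.35 [0.5    0.0405 0.1709]
0.3 [0.5024 0.0397 0.1567]
0.25 [0.5054 0.0386 0.1426]
0.2 [0.5091 0.0374 0.1288]
0.15 [0.5135 0.0359 0.1151]
0.1 [0.5185 0.0342 0.1017]
0.05 [0.5241 0.0323 0.0886]
0.0 [0.5303 0.0302 0.0758]
```

apply_moves --steps '[{"x": 0, "y": -7, "z": -18, "spin": 0}, {"x": 0, "y": 0, "z": -18, "spin": 0}, {"x": 0, "y": 0, "z": -10, "spin": 0}, {"x": 0, "y": 0, "z": -10, "spin": 0}, {"x": 0, "y": 0, "z": -10, "spin": 0}]'

```text
time_s: 3.8
position: [0.4979, 0.037, 0.1968]
tcp_rot: [[0.263, 0.022, -0.965], [0.965, 0.007, 0.263], [0.013, -1.0, -0.02]]
force: [0.9, 0.8, 0.7]
opening: 0.01
```

apply_moves --steps '[{"x": 1, "y": 2, "z": -12, "spin": 0}, {"x": 2, "y": 1, "z": -12, "spin": 0}, {"x": 2, "y": 0, "z": -12, "spin": 0}, {"x": 3, "y": -1, "z": -12, "spin": 0}, {"x": 3, "y": -1, "z": -12, "spin": 0}]'

```text
time_s: 4.3
position: [0.5102, 0.036, 0.1342]
tcp_rot: [[0.265, 0.025, -0.964], [0.964, 0.005, 0.265], [0.011, -1.0, -0.023]]
force: [-0.3, -0.5, 0.6]
opening: 0.003
```

```bash
python3 - <<'E'
from h import *
im=imaging.capture('scene')[:,:,::-1]; cv2.imwrite('pics/s2.png',cv2.resize(im[160:400,240:480],None,fx=2.5,fy=2.5))
s=read_state();print(s['position'],s['force'],s['moment'])
E
```

```text
[0.50967256 0.03590485 0.13248949] [ 0.61870098 -0.09504491 -0.18764091] [ 0.07149016 -0.14797675  0.05201098]
```

View pics/s2.png

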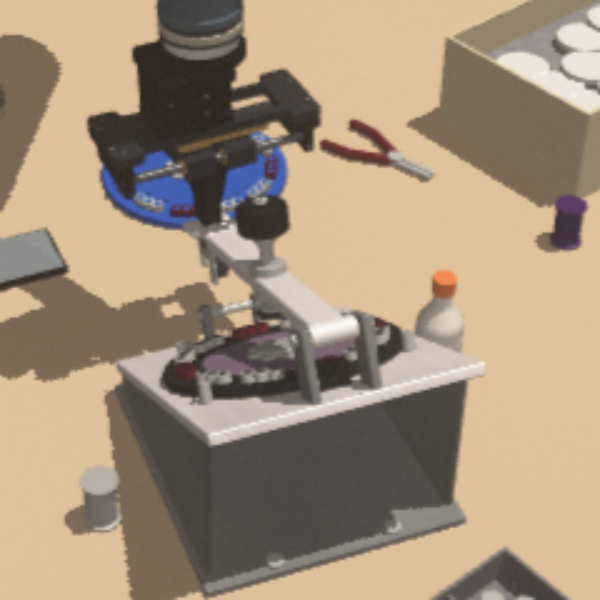

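apply_moves --steps '[{"x": 3, "y": -1, "z": -9, "spin": 0}, {"x": 3, "y": -1, "z": -9, "spin": 0}, {"x": 3, "y": -1, "z": -9, "spin": 0}, {"x": 3, "y": -1, "z": -9, "spin": 0}]'

```text
time_s: 4.75
position: [0.5243, 0.0312, 0.0948]
tcp_rot: [[0.265, 0.026, -0.964], [0.964, 0.004, 0.265], [0.011, -1.0, -0.024]]
force: [0.5, -1.6, 4.5]
opening: 0.006
```

apply_moves --steps '[{"x": 4, "y": 0, "z": -8, "spin": 0}, {"x": 4, "y": 0, "z": -8, "spin": 0}]'

```text
time_s: 4.95
position: [0.5279, 0.0308, 0.0868]
tcp_rot: [[0.263, 0.016, -0.965], [0.965, 0.003, 0.263], [0.007, -1.0, -0.014]]
force: [-36.7, -1.8, 132.6]
opening: 0.004
```

apply_moves --steps '[{"x": 0, "y": 0, "z": 2, "spin": 0}]'

```text
time_s: 5.05
position: [0.5276, 0.0308, 0.0919]
tcp_rot: [[0.262, 0.017, -0.965], [0.965, 0.003, 0.262], [0.007, -1.0, -0.016]]
force: [0.6, -0.3, 0.3]
opening: 0.005
```

```bash
python3 - <<'E'
from h import *
s=read_state();print(s['position'],s['force'],s['moment'])
im=imaging.capture('scene')[:,:,::-1]; cv2.imwrite('pics/s3.png',cv2.resize(im[160:400,240:480],None,fx=2.5,fy=2.5))
s=read_state();print(s['position'],s['force'],s['moment'])
E
```

```text
[0.52763168 0.03081263 0.09189431] [ 0.57539507 -0.2638847   0.25263945] [ 0.03949399 -0.09677168  0.03353913]
[0.52848794 0.03077548 0.09196416] [-0.34603153 -0.2306854   1.15609972] [ 0.08277752 -0.14443749  0.00670447]
```

View pics/s3.png

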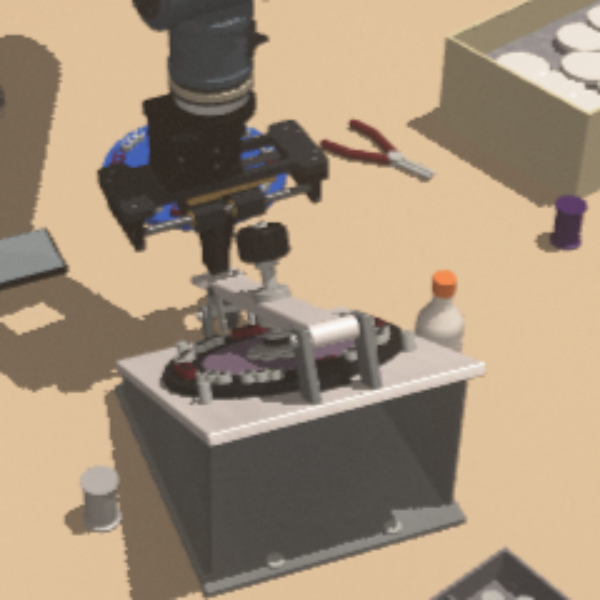

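apply_moves --steps '[{"x": -2, "y": 0, "z": 15, "spin": 0}, {"x": -5, "y": 0, "z": 30, "spin": 0}, {"x": -5, "y": 0, "z": 40, "spin": 0}, {"x": -5, "y": 0, "z": 40, "spin": 0}, {"x": -5, "y": 0, "z": 40, "spin": 0}, {"x": 0, "y": 0, "z": 20, "spin": 0}, {"x": 0, "y": 0, "z": 0, "spin": 0}]' --grip 87

```text
time_s: 5.8
position: [0.5045, 0.0313, 0.281]
tcp_rot: [[0.262, 0.016, -0.965], [0.965, 0.004, 0.263], [0.008, -1.0, -0.015]]
force: [0.3, -0.8, 0.5]
opening: 0.558
```

```bash
python3 - <<'E'
from h import *
s=read_state();print(s['position'],s['force'],s['tcp_rot'].round(3))
for n in("scene","top","wrist"):
    im=imaging.capture(n)[:,:,::-1]; cv2.imwrite(f'pics/{n}4.png',im)
    if n=='scene': cv2.imwrite('pics/s4z.png',cv2.resize(im[200:390,270:450],None,fx=3,fy=3,interpolation=cv2.INTER_CUBIC))
E
```

```text
[0.50454744 0.03129885 0.28102973] [ 0.28613857 -0.803252    0.49801713] [[ 0.262  0.016 -0.965]
 [ 0.965  0.004  0.263]
 [ 0.008 -1.    -0.015]]
```

View pics/s4z.png

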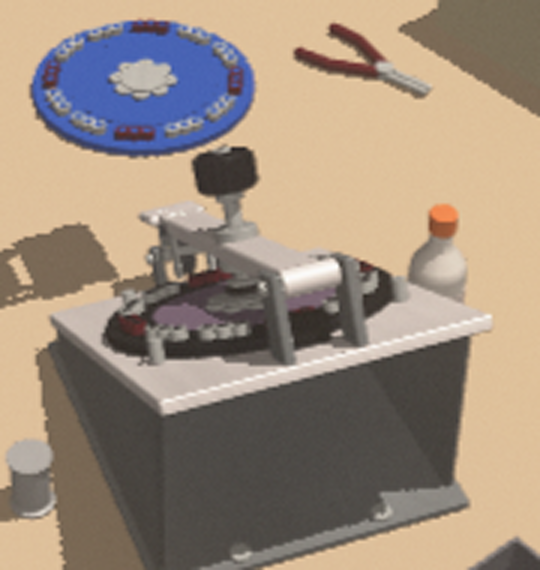

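View pics/wrist4.png

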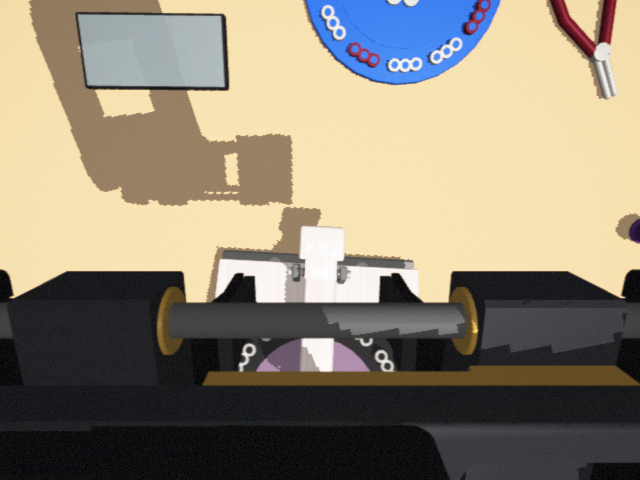

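View pics/top4.png

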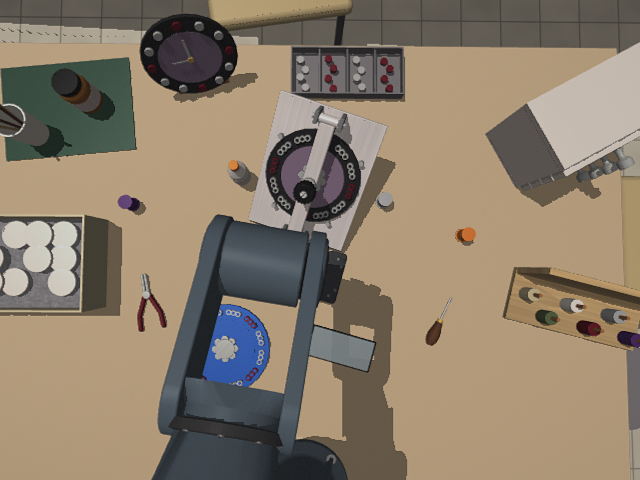

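```bash
python3 - <<'E'
from fit import *
p=np.load('p.npy')
im=cv2.imread('pics/scene4.png'); cv2.imwrite('pics/s4y.png',cv2.resize(im[240:310,300:380],None,fx=8,fy=8,interpolation=cv2.INTER_CUBIC))
im=cv2.imread('pics/top4.png'); cv2.imwrite('pics/t4y.png',cv2.resize(im[110:240,260:350],None,fx=5,fy=5,interpolation=cv2.INTER_CUBIC))
cs={n:P(n) for n in('scene','top','wrist')}
for th in(.0,.03,.06,.1):
  print(th)
  for n in cs: print(' ',n,'ktop',proj(cs[n],W(p,barpt(th,.13,p[4])))[0].round(1),'tab corners',[list(proj(cs[n],W(p,barpt(th,a,.007,y)))[0].round(1)) for a in(.305,.271) for y in(.022,-.022)])
E
```

```text
0.0
  scene ktop [343.8 249. ] tab corners [[np.float64(333.5), np.float64(266.7)], [np.float64(315.5), np.float64(270.9)], [np.float64(338.0), np.float64(268.5)], [np.float64(319.6), np.float64(272.8)]]
  top ktop [303.5 193.6] tab corners [[np.float64(276.7), np.float64(252.7)], [np.float64(295.9), np.float64(259.3)], [np.float64(280.6), np.float64(239.5)], [np.float64(300.2), np.float64(246.2)]]
  wrist ktop [316.1 436.7] tab corners [[np.float64(344.9), np.float64(227.6)], [np.float64(300.4), np.float64(225.1)], [np.float64(343.9), np.float64(261.3)], [np.float64(298.3), np.float64(258.7)]]
0.03
  scene ktop [343.8 247.3] tab corners [[np.float64(332.8), np.float64(262.9)], [np.float64(314.8), np.float64(267.0)], [np.float64(337.4), np.float64(265.0)], [np.float64(319.0), np.float64(269.4)]]
  top ktop [303.5 193.3] tab corners [[np.float64(275.8), np.float64(254.5)], [np.float64(295.1), np.float64(261.2)], [np.float64(279.8), np.float64(241.0)], [np.float64(299.5), np.float64(247.7)]]
  wrist ktop [316.2 441.5] tab corners [[np.float64(345.9), np.float64(225.2)], [np.float64(300
[... 609 characters left out ...]
p.float64(220.1)], [np.float64(345.7), np.float64(258.5)], [np.float64(298.0), np.float64(255.8)]]
0.1
  scene ktop [343.9 243.3] tab corners [[np.float64(331.4), np.float64(254.0)], [np.float64(313.3), np.float64(258.1)], [np.float64(336.2), np.float64(257.0)], [np.float64(317.7), np.float64(261.3)]]
  top ktop [303.5 192.2] tab corners [[np.float64(273.7), np.float64(258.4)], [np.float64(293.5), np.float64(265.2)], [np.float64(278.0), np.float64(244.2)], [np.float64(298.1), np.float64(251.0)]]
  wrist ktop [316.2 454. ] tab corners [[np.float64(348.4), np.float64(220.0)], [np.float64(300.1), np.float64(217.2)], [np.float64(347.0), np.float64(257.1)], [np.float64(297.8), np.float64(254.4)]]
```

View pics/s4y.png

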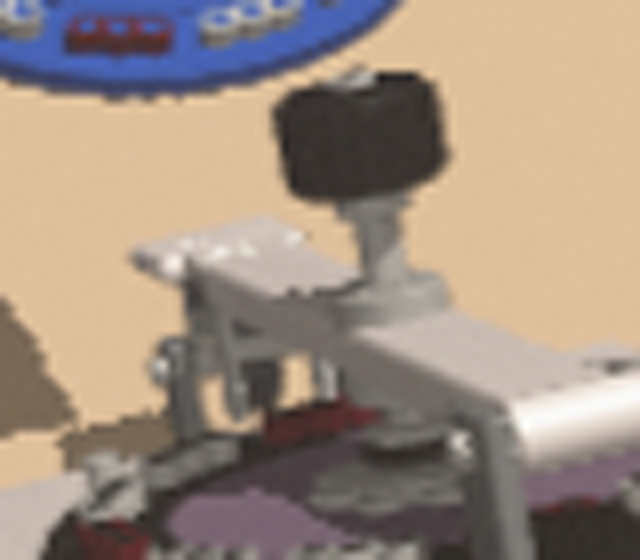

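View pics/t4y.png

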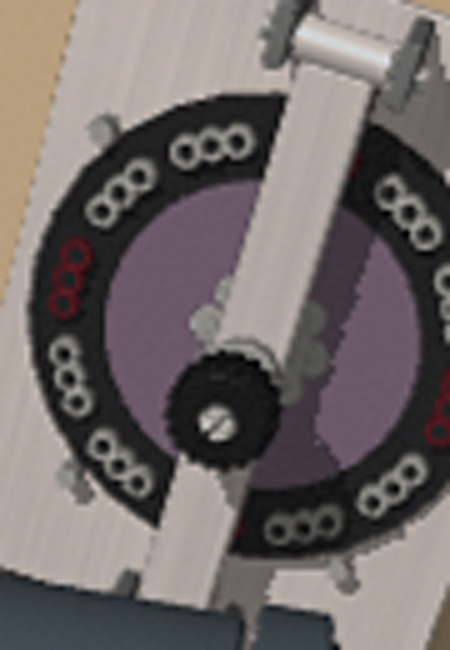

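```bash
python3 - <<'E'
from fit import *
p=np.load('p.npy')
cs=[P('top'),P('scene')]
K=tri(cs,[(303.4,195),(343.8,249.4)]); R,_=press_pose(p); n=R@N
print(K.round(4), [ (proj(c,K)[0]-u).round(1) for c,u in zip(cs,[(303.4,195),(343.8,249.4)])])
M=W(p,barpt(0,.13,p[4]));print(M.round(4)); 
for q in(K,M): print('centre',(q-.013*n).round(4))
s=read_state();print(s['moment'],s['joint_positions'].round(1))
E
```

```text
[ 0.6279 -0.0027  0.2075] [array([-0.3, -0.2]), array([-0.3,  0. ])]
[ 0.6297 -0.0035  0.21  ]
centre [ 0.6341 -0.0047  0.1963]
centre [ 0.6359 -0.0055  0.1987]
[ 0.08544699 -0.19633183 -0.02332288] [ -9.4  17.3  96.3   0.4  66.1 -84.3]
```

apply_moves --steps '[{"x": 22, "y": -6, "z": 0, "spin": 0.14}, {"x": 22, "y": -6, "z": 0, "spin": 0.14}, {"x": 22, "y": -6, "z": 0, "spin": 0.14}, {"x": 22, "y": -6, "z": 0, "spin": 0.14}, {"x": 22, "y": -6, "z": 0, "spin": 0.14}, {"x": 20, "y": -6, "z": 0, "spin": 0.13}, {"x": 0, "y": 0, "z": 0, "spin": 0}]' --grip 87

```text
time_s: 6.65
position: [0.6279, -0.0042, 0.257]
tcp_rot: [[-0.563, -0.033, -0.826], [0.826, 0.004, -0.563], [0.022, -0.999, 0.026]]
force: [-1.2, -0.2, -0.6]
opening: 1.001
```

apply_moves --steps '[{"x": 3, "y": 0, "z": -18, "spin": 0}, {"x": 2, "y": 0, "z": -18, "spin": 0}, {"x": 2, "y": 0, "z": -18, "spin": 0}, {"x": 0, "y": 0, "z": -14, "spin": 0}, {"x": 0, "y": 0, "z": 0, "spin": 0}]'

```text
time_s: 7.15
position: [0.6262, -0.0021, 0.1755]
tcp_rot: [[-0.552, -0.056, -0.832], [0.833, 0.009, -0.553], [0.039, -0.998, 0.042]]
force: [0.6, 0.3, -0.2]
opening: 0.998
```

```bash
python3 - <<'E'
from h import *
s=read_state();print(s['position'],s['force'],s['moment'],s['joint_positions'].round(1))
print(s['tcp_rot'].round(3))
a=imaging.capture('scene')[:,:,::-1];b=imaging.capture('wrist')[:,:,::-1]
cv2.imwrite('pics/m5.png',np.hstack([cv2.resize(a[180:380,260:460],(400,400)),cv2.resize(b,(400,300))[:300].copy() if 0 else cv2.copyMakeBorder(cv2.resize(b,(400,300)),0,100,0,0,0)]))
E
```

```text
[ 0.62622688 -0.00212736  0.17554754] [ 0.62151168  0.28210524 -0.21068919] [ 0.13050571 -0.09717845 -0.00290915] [-1.040e+01  3.520e+01  8.240e+01 -1.000e-01  6.570e+01 -1.339e+02]
[[-0.552 -0.056 -0.832]
 [ 0.833  0.009 -0.553]
 [ 0.039 -0.998  0.042]]
```

View pics/m5.png

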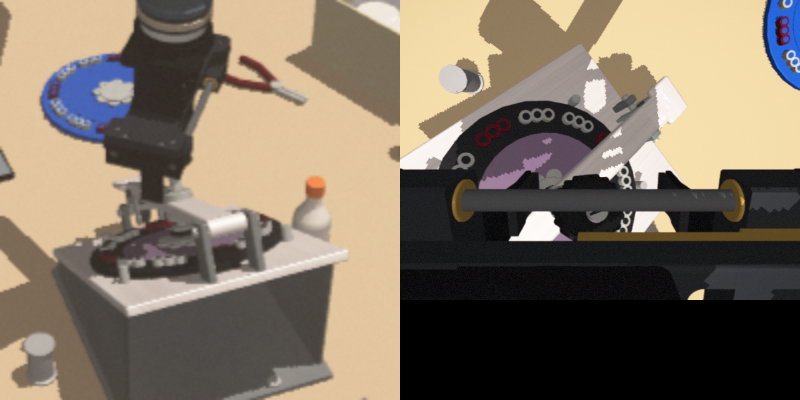

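apply_moves --steps '[{"x": 5, "y": -2, "z": 6, "spin": 0}, {"x": 4, "y": -1, "z": 4, "spin": 0}]'

```text
time_s: 7.45
position: [0.6369, -0.0053, 0.1891]
tcp_rot: [[-0.552, -0.052, -0.832], [0.833, 0.008, -0.553], [0.035, -0.999, 0.039]]
force: [0.5, 0.1, 1.5]
opening: 1.004
```

apply_moves --steps '[{"x": 0, "y": 0, "z": 0, "spin": 0}, {"x": 0, "y": 0, "z": 0, "spin": 0}, {"x": 0, "y": 0, "z": 0, "spin": 0}, {"x": 0, "y": 0, "z": 0, "spin": 0}, {"x": 0, "y": 0, "z": 0, "spin": 0}, {"x": 0, "y": 0, "z": 0, "spin": 0}]' --grip 0

```text
time_s: 8.05
position: [0.6377, -0.0037, 0.1928]
tcp_rot: [[-0.551, -0.049, -0.833], [0.834, 0.011, -0.552], [0.037, -0.999, 0.035]]
force: [-3.8, 8.6, 3.3]
opening: 0.541
```

```bash
cat > st.py <<'E'
from h import *
s=read_state();R=s['tcp_rot'];n=np.array([-.474,.160,.866])
print(s['time_s'],'pos',s['position'].round(4),'grasp',(s['position']-.011*R[:,1]).round(4),'yaw',np.degrees(np.arctan2(R[1,0],R[0,0])).round(1),'tilt',R[:2,1].round(3),'open mm',(s['opening']*87).round(1))
print('F',s['force'].round(1),'M',s['moment'].round(3),'axial',(s['moment']@n).round(3),'j6',s['joint_positions'][5].round(1))
E
python3 st.py
```

```text
Traceback (most recent call last):
  File "st.py", line 3, in <module>
    print(s['time_s'],'pos',s['position'].round(4),'grasp',(s['position']-.011*R[:,1]).round(4),'yaw',np.degrees(np.arctan2(R[1,0],R[0,0])).round(1),'tilt',R[:2,1].round(3),'open mm',(s['opening']*87).round(1))
                                                                                                                                                                                       ^^^^^^^^^^^^^^^^^^^^^^^
AttributeError: 'float' object has no attribute 'round'
```

apply_moves --steps '[{"x": 0, "y": 0, "z": 0, "spin": -0.12}, {"x": 0, "y": 0, "z": 0, "spin": -0.12}, {"x": 0, "y": 0, "z": 0, "spin": -0.12}, {"x": 0, "y": 0, "z": 0, "spin": -0.12}]'

```text
time_s: 8.45
position: [0.6382, -0.005, 0.1927]
tcp_rot: [[-0.09, -0.037, -0.995], [0.995, 0.028, -0.091], [0.032, -0.999, 0.034]]
force: [-0.4, -0.0, 2.8]
opening: 0.503
```

```bash
sed -i "s/(s\['opening'\]\*87).round(1)/round(float(s['opening'])*87,1)/" st.py; python3 st.py
```

```text
8.45 pos [ 0.6382 -0.005   0.1927] grasp [ 0.6386 -0.0054  0.2037] yaw 95.1 tilt [-0.037  0.028] open mm 43.7
F [-0.4 -0.   2.8] M [-0.232 -0.084 -0.076] axial 0.031 j6 -106.7
```

apply_moves --steps '[{"x": 0, "y": 0, "z": 0, "spin": -0.13}, {"x": 0, "y": 0, "z": 0, "spin": -0.13}, {"x": 0, "y": 0, "z": 0, "spin": -0.13}, {"x": 0, "y": 0, "z": 0, "spin": -0.13}, {"x": 0, "y": 0, "z": 0, "spin": -0.13}]'

```text
time_s: 8.95
position: [0.6391, -0.006, 0.1918]
tcp_rot: [[0.551, -0.009, -0.835], [0.834, 0.043, 0.55], [0.031, -0.999, 0.031]]
force: [-0.6, -1.8, -1.7]
opening: 0.48
```

```bash
python3 st.py
```

```text
8.95 pos [ 0.6391 -0.006   0.1918] grasp [ 0.6392 -0.0065  0.2028] yaw 56.6 tilt [-0.009  0.043] open mm 41.8
F [-0.6 -1.8 -1.7] M [ 0.389 -0.464  0.666] axial 0.318 j6 -69.3
```

apply_moves --steps '[{"x": 0, "y": 0, "z": 0, "spin": -0.13}, {"x": 0, "y": 0, "z": 0, "spin": -0.13}, {"x": 0, "y": 0, "z": 0, "spin": -0.13}, {"x": 0, "y": 0, "z": 0, "spin": -0.13}]'

```text
time_s: 9.35
position: [0.6384, -0.0084, 0.191]
tcp_rot: [[0.898, 0.013, -0.439], [0.438, 0.038, 0.898], [0.028, -0.999, 0.028]]
force: [-2.5, -2.2, -0.6]
opening: 0.515
```

```bash
python3 st.py; python3 - <<'E'
from h import *
a=imaging.capture('scene')[:,:,::-1];b=imaging.capture('top')[:,:,::-1]
cv2.imwrite('pics/m6.png',np.hstack([cv2.resize(a[180:380,260:460],(400,400)),cv2.resize(b[100:300,220:420],(400,400))]))
E
```

```text
9.35 pos [ 0.6384 -0.0084  0.191 ] grasp [ 0.6383 -0.0088  0.202 ] yaw 26.0 tilt [0.013 0.038] open mm 44.8
F [-2.5 -2.2 -0.6] M [ 0.074 -0.127  0.417] axial 0.306 j6 -39.0
```

View pics/m6.png

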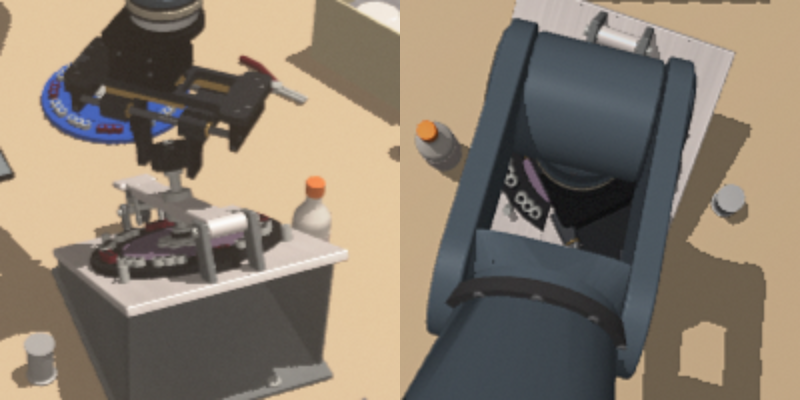

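apply_moves --steps '[{"x": 0, "y": 0, "z": 0, "spin": 0}, {"x": 0, "y": 0, "z": 0, "spin": 0}, {"x": 0, "y": 0, "z": 0, "spin": 0}, {"x": 0, "y": 0, "z": 0, "spin": 0}, {"x": 0, "y": 0, "z": 25, "spin": 0}, {"x": 0, "y": 0, "z": 25, "spin": 0.14}, {"x": 0, "y": 0, "z": 25, "spin": 0.14}, {"x": -30, "y": 8, "z": 10, "spin": 0.14}, {"x": -40, "y": 10, "z": 0, "spin": 0.14}, {"x": -40, "y": 10, "z": 0, "spin": 0.14}, {"x": -30, "y": 6, "z": 0, "spin": 0.14}, {"x": 0, "y": 0, "z": 0, "spin": 0.14}]' --grip 87

```text
time_s: 10.65
position: [0.4944, 0.028, 0.278]
tcp_rot: [[0.083, -0.023, -0.996], [0.996, 0.031, 0.082], [0.029, -0.999, 0.025]]
force: [0.8, -0.1, -0.1]
opening: 0.998
```

```bash
python3 st.py; python3 - <<'E'
from h import *
a=imaging.capture('scene')[:,:,::-1];b=imaging.capture('top')[:,:,::-1]
cv2.imwrite('pics/t7.png',b);cv2.imwrite('pics/s7.png',a)
o=cv2.imread('pics/top4.png')
f=lambda i:cv2.resize(i[175:215,285:325],(400,400),interpolation=cv2.INTER_CUBIC)
cv2.imwrite('pics/m7.png',np.hstack([f(o),f(b)]))
E
```

```text
10.65 pos [0.4944 0.028  0.278 ] grasp [0.4946 0.0277 0.289 ] yaw 85.2 tilt [-0.023  0.031] open mm 86.8
F [ 0.8 -0.1 -0.1] M [ 0.113 -0.143 -0.004] axial -0.08 j6 -96.5
```

View pics/m7.png

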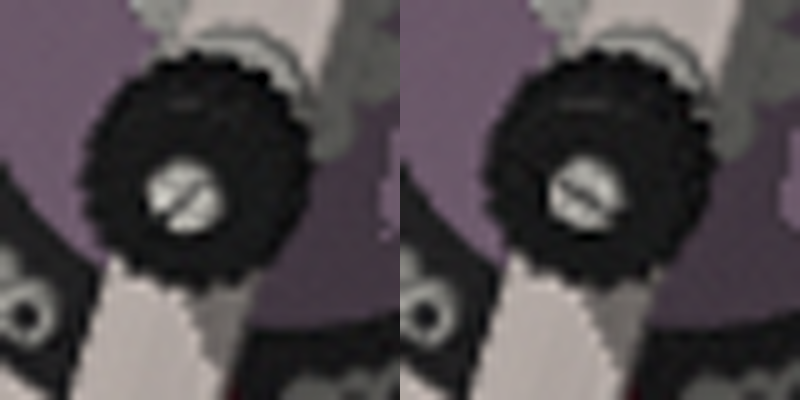

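```bash
python3 - <<'E'
import cv2,numpy as np
f=lambda i:cv2.resize(np.clip(i[178:208,290:320].astype(float)*4-60,0,255).astype(np.uint8),(400,400),interpolation=cv2.INTER_CUBIC)
cv2.imwrite('pics/m7b.png',np.hstack([f(cv2.imread('pics/top4.png')),f(cv2.imread('pics/t7.png'))]))
E
```

```text
(no output)
```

View pics/m7b.png

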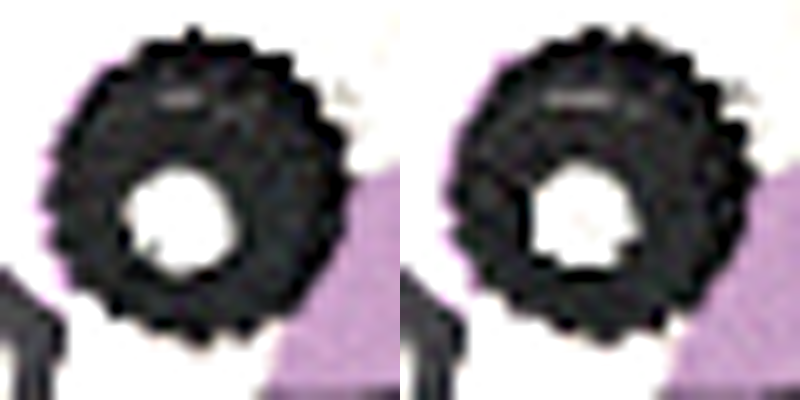

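apply_moves --steps '[{"x": 26, "y": -6, "z": 1, "spin": 0.12}, {"x": 26, "y": -6, "z": 1, "spin": 0.12}, {"x": 26, "y": -6, "z": 1, "spin": 0.12}, {"x": 26, "y": -6, "z": 1, "spin": 0.12}, {"x": 26, "y": -6, "z": 1, "spin": 0.11}, {"x": 12, "y": -3, "z": 0, "spin": 0}, {"x": 0, "y": 0, "z": 0, "spin": 0}]'

```text
time_s: 11.45
position: [0.6514, -0.0081, 0.2831]
tcp_rot: [[-0.481, -0.025, -0.877], [0.877, 0.014, -0.481], [0.024, -1.0, 0.015]]
force: [-0.7, -0.1, -0.1]
opening: 1.001
```

```bash
python3 st.py
```

```text
11.45 pos [ 0.6514 -0.0081  0.2831] grasp [ 0.6516 -0.0083  0.2941] yaw 118.7 tilt [-0.025  0.014] open mm 87.1
F [-0.7 -0.1 -0.1] M [ 0.145 -0.142  0.032] axial -0.064 j6 -129.6
```

apply_moves --steps '[{"x": -3, "y": 0, "z": -18, "spin": 0}, {"x": -1, "y": 0, "z": -18, "spin": 0}, {"x": 0, "y": 0, "z": -18, "spin": 0}, {"x": 0, "y": 0, "z": -14, "spin": 0}, {"x": 0, "y": 0, "z": -8, "spin": 0}, {"x": 0, "y": 0, "z": 0, "spin": 0}]'

```text
time_s: 12.05
position: [0.647, -0.0078, 0.2041]
tcp_rot: [[-0.468, -0.025, -0.883], [0.883, 0.015, -0.469], [0.025, -1.0, 0.015]]
force: [0.2, -0.4, -0.2]
opening: 1.0
```

```bash
python3 st.py
```

```text
12.05 pos [ 0.647  -0.0078  0.2041] grasp [ 0.6472 -0.0079  0.2151] yaw 117.9 tilt [-0.025  0.015] open mm 87.0
F [ 0.2 -0.4 -0.2] M [ 0.089 -0.202  0.015] axial -0.061 j6 -129.0
```

apply_moves --steps '[{"x": -5, "y": 1, "z": -8, "spin": 0}, {"x": -5, "y": 1, "z": -8, "spin": 0}, {"x": 0, "y": 0, "z": 0, "spin": 0}]'

```text
time_s: 12.35
position: [0.6366, -0.0056, 0.1883]
tcp_rot: [[-0.467, -0.023, -0.884], [0.884, 0.015, -0.468], [0.024, -1.0, 0.013]]
force: [-0.3, -0.2, -0.8]
opening: 0.999
```

apply_moves --steps '[{"x": 0, "y": 0, "z": 0, "spin": 0}, {"x": 0, "y": 0, "z": 0, "spin": 0}, {"x": 0, "y": 0, "z": 0, "spin": 0}, {"x": 0, "y": 0, "z": 0, "spin": 0}, {"x": 0, "y": 0, "z": 0, "spin": 0}, {"x": 0, "y": 0, "z": 0, "spin": 0}]' --grip 0

```text
time_s: 12.95
position: [0.6372, -0.0049, 0.1902]
tcp_rot: [[-0.467, -0.02, -0.884], [0.884, 0.016, -0.467], [0.024, -1.0, 0.01]]
force: [-3.7, 5.3, 1.6]
opening: 0.538
```

```bash
python3 st.py
```

```text
12.95 pos [ 0.6372 -0.0049  0.1902] grasp [ 0.6374 -0.0051  0.2012] yaw 117.8 tilt [-0.02   0.016] open mm 46.8
F [-3.7  5.3  1.6] M [ 1.037  0.227 -0.036] axial -0.486 j6 -128.9
```

apply_moves --steps '[{"x": 0, "y": 0, "z": 0, "spin": -0.13}, {"x": 0, "y": 0, "z": 0, "spin": -0.13}, {"x": 0, "y": 0, "z": 0, "spin": -0.13}, {"x": 0, "y": 0, "z": 0, "spin": -0.13}, {"x": 0, "y": 0, "z": 0, "spin": -0.13}, {"x": 0, "y": 0, "z": 0, "spin": -0.13}]'

```text
time_s: 13.55
position: [0.6378, -0.0055, 0.1898]
tcp_rot: [[0.315, -0.001, -0.949], [0.949, 0.024, 0.314], [0.022, -1.0, 0.009]]
force: [3.4, -1.6, -4.1]
opening: 0.476
```

```bash
python3 st.py
```

```text
13.55 pos [ 0.6378 -0.0055  0.1898] grasp [ 0.6378 -0.0058  0.2008] yaw 71.7 tilt [-0.001  0.024] open mm 41.4
F [ 3.4 -1.6 -4.1] M [ 0.156 -0.808  0.294] axial 0.051 j6 -83.5
```

apply_moves --steps '[{"x": 0, "y": 0, "z": 0, "spin": -0.13}, {"x": 0, "y": 0, "z": 0, "spin": -0.13}, {"x": 0, "y": 0, "z": 0, "spin": -0.13}]'

```text
time_s: 13.85
position: [0.6391, -0.0059, 0.189]
tcp_rot: [[0.66, 0.012, -0.752], [0.751, 0.022, 0.66], [0.024, -1.0, 0.005]]
force: [1.5, -5.8, -6.0]
opening: 0.494
```

```bash
python3 st.py
```

```text
13.85 pos [ 0.6391 -0.0059  0.189 ] grasp [ 0.639  -0.0061  0.2   ] yaw 48.7 tilt [0.012 0.022] open mm 43.0
F [ 1.5 -5.8 -6. ] M [-0.155 -1.087  0.765] axial 0.562 j6 -60.6
```

apply_moves --steps '[{"x": 0, "y": 0, "z": 0, "spin": -0.13}, {"x": 0, "y": 0, "z": 0, "spin": -0.13}, {"x": 0, "y": 0, "z": 0, "spin": -0.13}]'

```text
time_s: 14.15
position: [0.6387, -0.008, 0.1881]
tcp_rot: [[0.9, 0.018, -0.436], [0.436, 0.011, 0.9], [0.022, -1.0, 0.002]]
force: [-3.5, -3.6, -0.9]
opening: 0.512
```

```bash
python3 st.py
```

```text
14.15 pos [ 0.6387 -0.008   0.1881] grasp [ 0.6385 -0.0082  0.1991] yaw 25.9 tilt [0.018 0.011] open mm 44.6
F [-3.5 -3.6 -0.9] M [-0.149 -0.073  0.498] axial 0.49 j6 -37.4
```

apply_moves --steps '[{"x": 0, "y": 0, "z": 0, "spin": 0}, {"x": 0, "y": 0, "z": 0, "spin": 0}, {"x": 0, "y": 0, "z": 0, "spin": 0}, {"x": 0, "y": 0, "z": 0, "spin": 0}, {"x": 0, "y": 0, "z": 25, "spin": 0}, {"x": 0, "y": 0, "z": 25, "spin": 0.14}, {"x": 0, "y": 0, "z": 25, "spin": 0.14}, {"x": -30, "y": 8, "z": 10, "spin": 0.14}, {"x": -40, "y": 10, "z": 0, "spin": 0.14}, {"x": -40, "y": 10, "z": 0, "spin": 0.14}, {"x": -30, "y": 6, "z": 0, "spin": 0.14}, {"x": 0, "y": 0, "z": 0, "spin": 0.14}]' --grip 87

```text
time_s: 15.35
position: [0.4953, 0.0277, 0.276]
tcp_rot: [[0.088, 0.005, -0.996], [0.996, 0.023, 0.089], [0.023, -1.0, -0.003]]
force: [0.6, 0.6, 0.2]
opening: 0.997
```

```bash
cat > slot.py <<'E'
import sys
from h import *
tag=sys.argv[1]
a=imaging.capture('scene')[:,:,::-1];b=imaging.capture('top')[:,:,::-1]
cv2.imwrite(f'pics/t_{tag}.png',b);cv2.imwrite(f'pics/s_{tag}.png',a)
f=lambda i:cv2.resize(i[180:210,290:320],(400,400),interpolation=cv2.INTER_CUBIC)
g=lambda i:cv2.resize(i[235:310,305:380],(400,400),interpolation=cv2.INTER_CUBIC)
cv2.imwrite(f'pics/m_{tag}.png',np.hstack([f(b),g(a)]))
E
python3 st.py; python3 slot.py 8
```

```text
15.35 pos [0.4953 0.0277 0.276 ] grasp [0.4953 0.0274 0.287 ] yaw 84.9 tilt [0.005 0.023] open mm 86.7
F [0.6 0.6 0.2] M [ 0.073 -0.145 -0.003] axial -0.061 j6 -96.1
```

View pics/m_8.png

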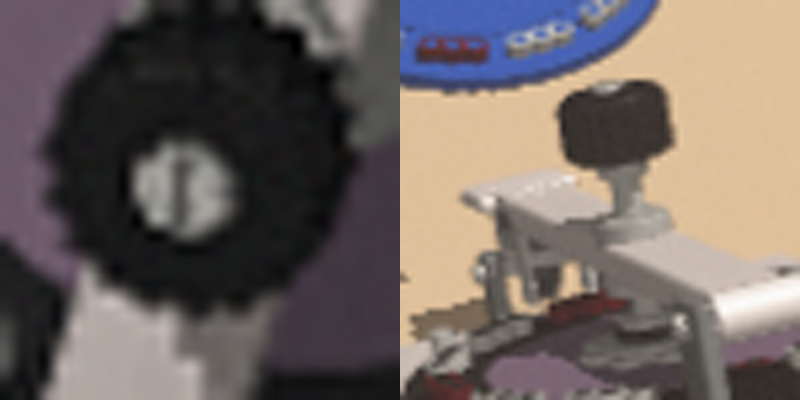

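```bash
python3 - <<'E'
from fit import *
c=P('wrist');s=read_state();K=np.array([.6285,-.003,.2065])
C=-c[3].T@c[4];print('cam',C.round(3),'rel',(C-s['position']).round(3),'fwd',c[3][2].round(3))
for x,y,z in[(.68,-.02,.27),(.72,-.03,.27),(.72,-.03,.3),(.76,-.04,.3)]:
    d=np.array([x,y,z])-s['position']; print((x,y,z),proj(c,K-d)[0].round(0),'depth',np.linalg.norm(C+d-K).round(3))
E
```

```text
cam [0.431 0.029 0.431] rel [-0.069  0.003  0.155] fwd [ 0.257 -0.003 -0.967]
(0.68, -0.02, 0.27) [336. 169.] depth 0.219
(0.72, -0.03, 0.27) [348.  92.] depth 0.221
(0.72, -0.03, 0.3) [343.  98.] depth 0.25
(0.76, -0.04, 0.3) [355.  25.] depth 0.258
```

apply_moves --steps '[{"x": 35, "y": -9, "z": 1, "spin": -0.05}, {"x": 35, "y": -9, "z": 1, "spin": -0.05}, {"x": 35, "y": -9, "z": 1, "spin": -0.05}, {"x": 35, "y": -9, "z": 1, "spin": -0.05}, {"x": 30, "y": -7, "z": 0, "spin": 0}, {"x": 0, "y": 0, "z": 0, "spin": 0}, {"x": 0, "y": 0, "z": 0, "spin": 0}]'

```text
time_s: 16.15
position: [0.6801, -0.0189, 0.2797]
tcp_rot: [[0.32, 0.02, -0.947], [0.947, 0.019, 0.32], [0.025, -1.0, -0.013]]
force: [-0.0, 0.1, 0.1]
opening: 0.996
```

```bash
cat > wr.py <<'E'
import sys
from fit import *
s=read_state(); c=P('wrist'); b=imaging.capture('wrist')[:,:,::-1]; tag=sys.argv[1]
cv2.imwrite(f'pics/w_{tag}.png',b)
p=np.load('p.npy');K=W(p,barpt(0,.13,.0675)); R,_=press_pose(p)
# rectify knob-top plane: 60x60mm, up in picture = up the slope, right = -y of stand
u=R@U; r=-(R@Y)
q=[K+.03*(-r+u),K+.03*(r+u),K+.03*(r-u),K+.03*(-r-u)]
uv=proj(c,np.array(q)).astype(np.float32)
M=cv2.getPerspectiveTransform(uv,np.float32([[0,0],[400,0],[400,400],[0,400]]))
w=cv2.warpPerspective(b,M,(400,400),flags=cv2.INTER_CUBIC)
e=np.clip(w.astype(float)*3-30,0,255).astype(np.uint8)
cv2.imwrite(f'pics/k_{tag}.png',np.hstack([w,e]))
E
python3 st.py; python3 wr.py 9
```

```text
16.15 pos [ 0.6801 -0.0189  0.2797] grasp [ 0.6799 -0.0191  0.2907] yaw 71.3 tilt [0.02  0.019] open mm 86.7
F [-0.   0.1  0.1] M [ 0.059 -0.104  0.031] axial -0.018 j6 -83.2
```

View pics/k_9.png

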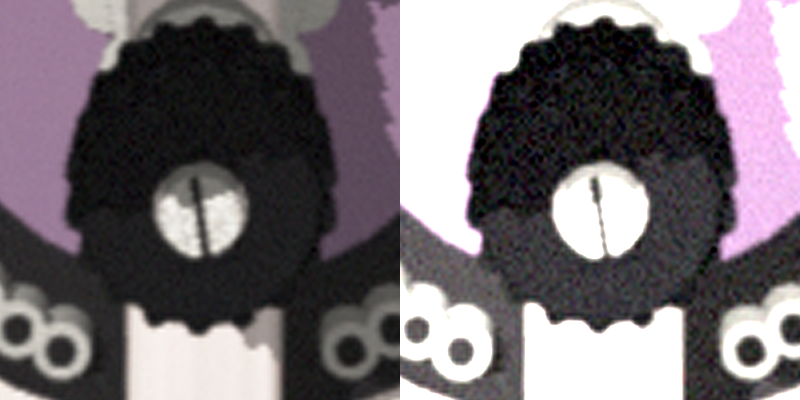

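View pics/w_9.png

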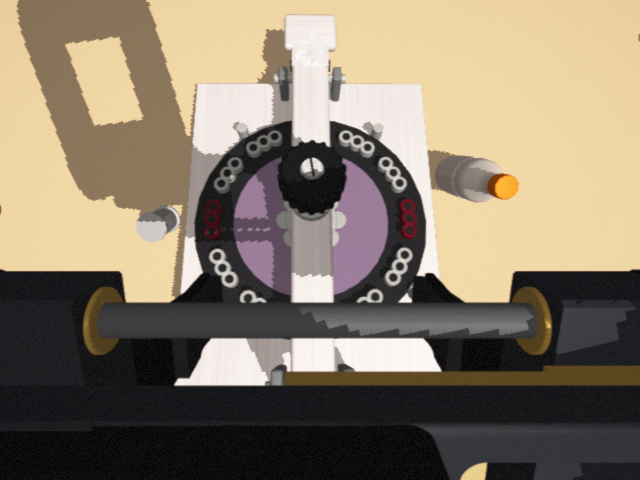

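```bash
python3 - <<'E'
import cv2,numpy as np
w=cv2.imread('pics/w_9.png'); print(w[150:215,275:350].max(2)[::6,::6])
z=cv2.GaussianBlur(cv2.resize(w[130:225,265:360],(570,570),interpolation=cv2.INTER_CUBIC),(0,0),3).max(2).astype(float)
a=np.clip((z-8)*8,0,255);
cv2.imwrite('pics/k9e.png',a.astype(np.uint8))
E
```

```text
[[ 27  30  27  31  33  33  29  35  28  33  31  42  44]
 [ 30  34  28  33  30  28  34  29  33  34  29  34  46]
 [ 93  45  29  29  30 228  67 235  37  30  34  45 155]
 [ 95  22  33  31  44 234 111 225 126  25  33  25 142]
 [ 92  17  32  26  35  98 107 118  31  21  19  22 154]
 [ 97  15  32  28  28  27  29  18  24  12  20   5 149]
 [ 93  21  15  24  10  28  19  18  17  18  18  12 155]
 [ 95  65   9  21  21  19  23  23  20  20  16  54 156]
 [ 94  88  10  16  20  18  18  23  16  21  19 138 155]
 [ 93  93 117  22  21  16  22  13   5  21 198 155 153]
 [ 94  95 108 118  23  18  20  21  12 117 138 156 156]]
```

View pics/k9e.png

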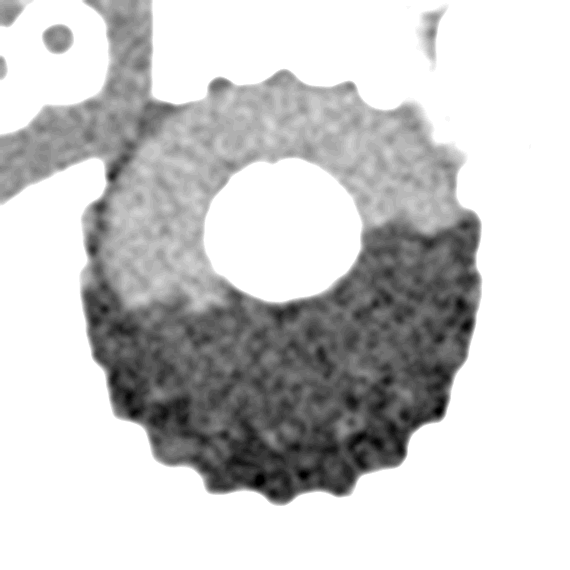

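```bash
python3 - <<'E'
import numpy as np
n=np.array([-.474,.160,.866])
D=[((-.4,0,2.8),(-.232,-.084,-.076)),((-.6,-1.8,-1.7),(.389,-.464,.666)),((-2.5,-2.2,-.6),(.074,-.127,.417)),((-3.7,5.3,1.6),(1.037,.227,-.036)),((3.4,-1.6,-4.1),(.156,-.808,.294)),((1.5,-5.8,-6),(-.155,-1.087,.765)),((-3.5,-3.6,-.9),(-.149,-.073,.498))]
for L in(0,.1,.15,.2,.25): print(L,[round(float(n@(np.array(M)-np.array([L*F[1],-L*F[0],0]))),3) for F,M in D])
E
```

```text
0 [0.031, 0.318, 0.306, -0.486, 0.051, 0.562, 0.49]
0.1 [0.024, 0.223, 0.161, -0.294, 0.03, 0.311, 0.264]
0.15 [0.021, 0.176, 0.089, -0.198, 0.019, 0.186, 0.15]
0.2 [0.018, 0.128, 0.017, -0.102, 0.008, 0.06, 0.037]
0.25 [0.015, 0.081, -0.055, -0.006, -0.002, -0.065, -0.076]
```

apply_moves --steps '[{"x": -14, "y": 4, "z": 0, "spin": 0.14}, {"x": -14, "y": 4, "z": 0, "spin": 0.14}, {"x": -14, "y": 4, "z": 0, "spin": 0.14}, {"x": 0, "y": 0, "z": -18, "spin": 0.14}, {"x": 0, "y": 0, "z": -18, "spin": 0.14}, {"x": 0, "y": 0, "z": -18, "spin": 0}, {"x": 0, "y": 0, "z": -14, "spin": 0}, {"x": 0, "y": 0, "z": -8, "spin": 0}, {"x": 0, "y": 0, "z": 0, "spin": 0}]'

```text
time_s: 17.1
position: [0.6275, -0.0028, 0.2042]
tcp_rot: [[-0.387, -0.0, -0.922], [0.922, 0.029, -0.387], [0.027, -1.0, -0.011]]
force: [-0.4, 0.4, -0.1]
opening: 1.005
```

```bash
cat >> st.py <<'E'
F,M=s['force'],s['moment'];L=.22
print('T',round(float(n@(M-np.array([L*F[1],-L*F[0],0]))),3))
E
python3 st.py
```

```text
17.1 pos [ 0.6275 -0.0028  0.2042] grasp [ 0.6275 -0.0031  0.2152] yaw 112.8 tilt [-0.     0.029] open mm 87.4
F [-0.4  0.4 -0.1] M [ 0.131 -0.101  0.009] axial -0.07 j6 -124.8
T -0.039
```

apply_moves --steps '[{"x": 5, "y": -1, "z": -8, "spin": 0}, {"x": 5, "y": -1, "z": -8, "spin": 0}, {"x": 0, "y": 0, "z": 0, "spin": 0}]'

```text
time_s: 17.4
position: [0.639, -0.0049, 0.1891]
tcp_rot: [[-0.386, 0.003, -0.922], [0.922, 0.029, -0.386], [0.025, -1.0, -0.014]]
force: [-1.0, -0.4, 0.5]
opening: 0.996
```

apply_moves --steps '[{"x": 0, "y": 0, "z": 0, "spin": 0}, {"x": 0, "y": 0, "z": 0, "spin": 0}, {"x": 0, "y": 0, "z": 0, "spin": 0}, {"x": 0, "y": 0, "z": 0, "spin": 0}, {"x": 0, "y": 0, "z": 0, "spin": 0}, {"x": 0, "y": 0, "z": 0, "spin": 0}]' --grip 0

```text
time_s: 18.0
position: [0.6395, -0.0045, 0.1901]
tcp_rot: [[-0.386, 0.004, -0.923], [0.922, 0.03, -0.385], [0.026, -1.0, -0.016]]
force: [-1.3, 7.1, 1.8]
opening: 0.541
```

```bash
python3 st.py
```

```text
18.0 pos [ 0.6395 -0.0045  0.1901] grasp [ 0.6395 -0.0049  0.2011] yaw 112.7 tilt [0.004 0.03 ] open mm 47.0
F [-1.3  7.1  1.8] M [ 1.021  0.223 -0.022] axial -0.467 j6 -124.8
T 0.225
```

apply_moves --steps '[{"x": 0, "y": 0, "z": 0, "spin": -0.12}, {"x": 0, "y": 0, "z": 0, "spin": -0.12}, {"x": 0, "y": 0, "z": 0, "spin": -0.12}]'

```text
time_s: 18.3
position: [0.6404, -0.005, 0.1901]
tcp_rot: [[-0.028, 0.017, -0.999], [0.999, 0.024, -0.027], [0.024, -1.0, -0.018]]
force: [0.8, -1.1, -1.8]
opening: 0.504
```

```bash
python3 st.py
```

```text
18.3 pos [ 0.6404 -0.005   0.1901] grasp [ 0.6402 -0.0052  0.201 ] yaw 91.6 tilt [0.017 0.024] open mm 43.8
F [ 0.8 -1.1 -1.8] M [-0.01  -0.358  0.385] axial 0.281 j6 -103.5
T 0.192
```

apply_moves --steps '[{"x": 0, "y": 0, "z": 0, "spin": -0.12}, {"x": 0, "y": 0, "z": 0, "spin": -0.12}]'

```text
time_s: 18.5
position: [0.6402, -0.0061, 0.1901]
tcp_rot: [[0.217, 0.023, -0.976], [0.976, 0.016, 0.218], [0.021, -1.0, -0.018]]
force: [0.4, 1.3, -0.4]
opening: 0.484
```

```bash
python3 st.py
```

```text
18.5 pos [ 0.6402 -0.0061  0.1901] grasp [ 0.64   -0.0063  0.2011] yaw 77.4 tilt [0.023 0.016] open mm 42.1
F [ 0.4  1.3 -0.4] M [ 0.365 -0.223  0.395] axial 0.133 j6 -89.1
T 0.287
```

apply_moves --steps '[{"x": 0, "y": 0, "z": 0, "spin": -0.12}, {"x": 0, "y": 0, "z": 0, "spin": -0.12}]'

```text
time_s: 18.7
position: [0.6404, -0.0064, 0.1901]
tcp_rot: [[0.448, 0.027, -0.893], [0.894, 0.009, 0.449], [0.02, -1.0, -0.02]]
force: [0.6, -0.3, -1.3]
opening: 0.473
```

```bash
python3 st.py
```

```text
18.7 pos [ 0.6404 -0.0064  0.1901] grasp [ 0.6401 -0.0065  0.2011] yaw 63.4 tilt [0.027 0.009] open mm 41.2
F [ 0.6 -0.3 -1.3] M [ 0.601 -0.497  0.793] axial 0.322 j6 -74.7
T 0.314
```

apply_moves --steps '[{"x": 0, "y": 0, "z": 0, "spin": -0.1}]'

```text
time_s: 18.8
position: [0.641, -0.0068, 0.1897]
tcp_rot: [[0.536, 0.029, -0.843], [0.844, 0.005, 0.537], [0.02, -1.0, -0.022]]
force: [2.0, -3.2, -4.1]
opening: 0.48
```

```bash
python3 st.py
```

```text
18.8 pos [ 0.641  -0.0068  0.1897] grasp [ 0.6407 -0.0069  0.2007] yaw 57.6 tilt [0.029 0.005] open mm 41.8
F [ 2.  -3.2 -4.1] M [ 0.288 -0.788  0.951] axial 0.561 j6 -68.7
T 0.297
```

apply_moves --steps '[{"x": 0, "y": 0, "z": 0, "spin": -0.1}]'

```text
time_s: 18.9
position: [0.6417, -0.0078, 0.1892]
tcp_rot: [[0.618, 0.031, -0.785], [0.786, -0.0, 0.619], [0.019, -1.0, -0.025]]
force: [2.7, -6.4, -6.2]
opening: 0.483
```

```bash
python3 st.py
```

```text
18.9 pos [ 0.6417 -0.0078  0.1892] grasp [ 0.6414 -0.0078  0.2002] yaw 51.8 tilt [ 0.031 -0.   ] open mm 42.0
F [ 2.7 -6.4 -6.2] M [-0.22  -1.029  0.917] axial 0.734 j6 -62.7
T 0.164
```

apply_moves --steps '[{"x": 0, "y": 0, "z": 0, "spin": 0}, {"x": 0, "y": 0, "z": 0, "spin": 0}, {"x": 0, "y": 0, "z": 0, "spin": 0}, {"x": 0, "y": 0, "z": 0, "spin": 0}, {"x": 0, "y": 0, "z": 25, "spin": 0}, {"x": 0, "y": 0, "z": 25, "spin": 0.1}, {"x": 0, "y": 0, "z": 25, "spin": 0.1}, {"x": 20, "y": -5, "z": 0, "spin": 0.1}, {"x": 15, "y": -4, "z": 0, "spin": 0.05}, {"x": 0, "y": 0, "z": 0, "spin": 0}]' --grip 87

```text
time_s: 19.9
position: [0.6759, -0.0158, 0.2681]
tcp_rot: [[0.296, 0.028, -0.955], [0.955, 0.008, 0.297], [0.016, -1.0, -0.025]]
force: [-0.1, -0.6, -1.1]
opening: 0.999
```

```bash
python3 st.py; python3 wr.py 10
```

```text
19.9 pos [ 0.6759 -0.0158  0.2681] grasp [ 0.6756 -0.0159  0.2791] yaw 72.8 tilt [0.028 0.008] open mm 86.9
F [-0.1 -0.6 -1.1] M [ 0.007 -0.115  0.048] axial 0.02 j6 -84.1
T -0.047
```

View pics/k_10.png

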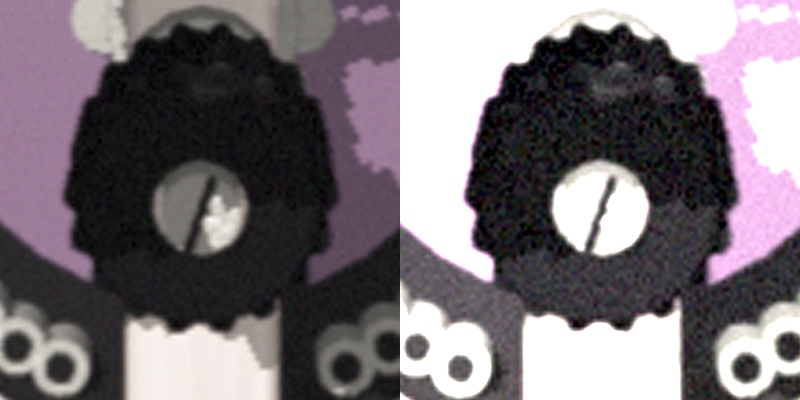

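apply_moves --steps '[{"x": 25, "y": -8, "z": 3, "spin": 0}, {"x": 20, "y": -6, "z": 3, "spin": 0}, {"x": 0, "y": 0, "z": 0, "spin": 0}]'

```text
time_s: 20.25
position: [0.7161, -0.0277, 0.2723]
tcp_rot: [[0.299, 0.018, -0.954], [0.954, 0.011, 0.299], [0.016, -1.0, -0.014]]
force: [-0.5, 0.1, -0.2]
opening: 1.004
```

```bash
python3 st.py; python3 wr.py 11; python3 - <<'E'
import cv2,numpy as np
w=cv2.imread('pics/w_11.png')[20:180,230:430]
z=cv2.resize(w,(800,600)[:2] if 0 else (700,560),interpolation=cv2.INTER_CUBIC).max(2).astype(float)
z=cv2.GaussianBlur(z,(0,0),2.5)
cv2.imwrite('pics/k11e.png',np.clip((z-8)*6,0,255).astype(np.uint8))
E
```

```text
20.25 pos [ 0.7161 -0.0277  0.2723] grasp [ 0.7159 -0.0278  0.2833] yaw 72.6 tilt [0.018 0.011] open mm 87.3
F [-0.5  0.1 -0.2] M [ 0.053 -0.103  0.003] axial -0.039 j6 -84.2
T -0.047
```

View pics/k_11.png

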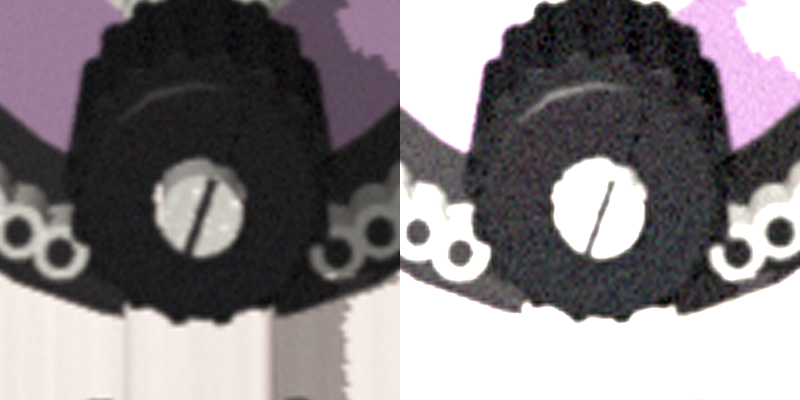

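View pics/k11e.png

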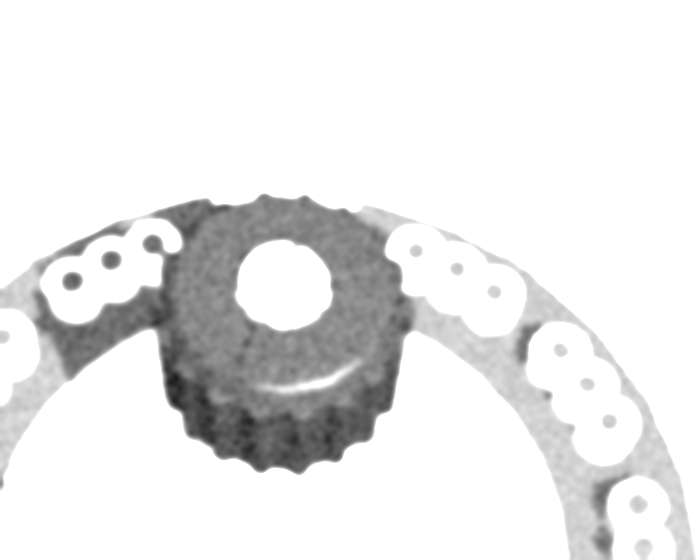

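```bash
cat > ptr.py <<'E'
import sys
from fit import *
tag=sys.argv[1]
b=np.mean([imaging.capture('wrist')[:,:,::-1].astype(float) for _ in range(4)],0); c=P('wrist')
p=np.load('p.npy');K=W(p,barpt(0,.13,float(sys.argv[2]) if len(sys.argv)>2 else .0655)); R,_=press_pose(p);u=R@U; r=-(R@Y)
q=[K+.025*(-r+u),K+.025*(r+u),K+.025*(r-u),K+.025*(-r-u)]
M=cv2.getPerspectiveTransform(proj(c,np.array(q)).astype(np.float32),np.float32([[0,0],[400,0],[400,400],[0,400]]))
w=cv2.warpPerspective(b,M,(400,400),flags=cv2.INTER_CUBIC)
g=cv2.GaussianBlur(w.max(2),(0,0),2)
cv2.imwrite(f'pics/p_{tag}.png',np.hstack([np.clip(w.max(2)*1.0,0,255),np.clip((g-12)*8,0,255)]).astype(np.uint8))
E
python3 ptr.py 11
```

```text
(no output)
```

View pics/p_11.png

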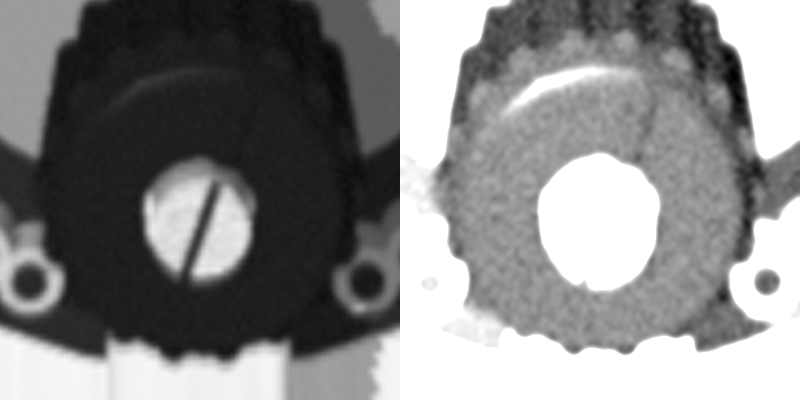

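apply_moves --steps '[{"x": -25, "y": 7, "z": 0, "spin": 0.12}, {"x": -25, "y": 7, "z": 0, "spin": 0.12}, {"x": -22, "y": 6, "z": 0, "spin": 0.12}, {"x": 0, "y": 0, "z": -15, "spin": 0.12}, {"x": 0, "y": 0, "z": -18, "spin": 0}, {"x": 0, "y": 0, "z": -16, "spin": 0}, {"x": 0, "y": 0, "z": -10, "spin": 0}, {"x": 0, "y": 0, "z": 0, "spin": 0}]'

```text
time_s: 21.3
position: [0.6318, -0.0028, 0.2136]
tcp_rot: [[-0.197, 0.007, -0.98], [0.98, 0.019, -0.197], [0.017, -1.0, -0.01]]
force: [-0.1, 0.2, 0.5]
opening: 0.998
```

```bash
python3 st.py
```

```text
21.3 pos [ 0.6318 -0.0028  0.2136] grasp [ 0.6318 -0.003   0.2246] yaw 101.4 tilt [0.007 0.019] open mm 86.9
F [-0.1  0.2  0.5] M [ 0.068 -0.107 -0.037] axial -0.082 j6 -112.8
T -0.063
```

apply_moves --steps '[{"x": 2, "y": -1, "z": -15, "spin": 0}, {"x": 2, "y": -1, "z": -10, "spin": 0}, {"x": 1, "y": -1, "z": -5, "spin": 0}, {"x": 0, "y": 0, "z": 0, "spin": 0}]'

```text
time_s: 21.7
position: [0.6379, -0.0061, 0.1824]
tcp_rot: [[-0.197, 0.009, -0.98], [0.98, 0.018, -0.197], [0.016, -1.0, -0.012]]
force: [-0.2, 0.0, 0.0]
opening: 1.0
```

```bash
python3 st.py
```

```text
21.7 pos [ 0.6379 -0.0061  0.1824] grasp [ 0.6379 -0.0063  0.1934] yaw 101.4 tilt [0.009 0.018] open mm 87.0
F [-0.2  0.   0. ] M [ 0.073 -0.098 -0.005] axial -0.055 j6 -113.1
T -0.06
```

apply_moves --steps '[{"x": 0, "y": 0, "z": 0, "spin": 0}, {"x": 0, "y": 0, "z": 0, "spin": 0}, {"x": 0, "y": 0, "z": 0, "spin": 0}, {"x": 0, "y": 0, "z": 0, "spin": 0}, {"x": 0, "y": 0, "z": 0, "spin": 0}]' --grip 0

```text
time_s: 22.2
position: [0.639, -0.0064, 0.1836]
tcp_rot: [[-0.197, 0.011, -0.98], [0.98, 0.018, -0.197], [0.015, -1.0, -0.015]]
force: [-0.2, -0.5, 0.3]
opening: 0.634
```

```bash
python3 st.py
```

```text
22.2 pos [ 0.639  -0.0064  0.1836] grasp [ 0.6389 -0.0066  0.1946] yaw 101.4 tilt [0.011 0.018] open mm 55.2
F [-0.2 -0.5  0.3] M [ 0.128 -0.173  0.012] axial -0.078 j6 -113.1
T -0.138
```

apply_moves --steps '[{"x": 0, "y": 0, "z": 0, "spin": -0.1}, {"x": 0, "y": 0, "z": 0, "spin": -0.1}]'

```text
time_s: 22.4
position: [0.6388, -0.0053, 0.1838]
tcp_rot: [[0.007, 0.015, -1.0], [1.0, 0.017, 0.008], [0.017, -1.0, -0.015]]
force: [1.1, 3.1, -3.6]
opening: 0.498
```

```bash
python3 st.py
```

```text
22.4 pos [ 0.6388 -0.0053  0.1838] grasp [ 0.6387 -0.0055  0.1948] yaw 89.6 tilt [0.015 0.017] open mm 43.3
F [ 1.1  3.1 -3.6] M [ 0.748 -0.485  0.457] axial -0.036 j6 -101.2
T 0.326
```

apply_moves --steps '[{"x": 0, "y": 0, "z": 0, "spin": -0.1}, {"x": 0, "y": 0, "z": 0, "spin": -0.1}]'

```text
time_s: 22.6
position: [0.6401, -0.0059, 0.1832]
tcp_rot: [[0.21, 0.021, -0.978], [0.978, 0.011, 0.21], [0.015, -1.0, -0.019]]
force: [1.7, -2.8, -4.6]
opening: 0.481
```

```bash
python3 st.py
```

```text
22.6 pos [ 0.6401 -0.0059  0.1832] grasp [ 0.6399 -0.006   0.1942] yaw 77.9 tilt [0.021 0.011] open mm 41.9
F [ 1.7 -2.8 -4.6] M [-0.441 -0.521  0.447] axial 0.513 j6 -89.2
T 0.277
```

apply_moves --steps '[{"x": 0, "y": 0, "z": 0, "spin": -0.1}, {"x": 0, "y": 0, "z": 0, "spin": -0.1}]'

```text
time_s: 22.8
position: [0.6402, -0.0061, 0.1831]
tcp_rot: [[0.403, 0.023, -0.915], [0.915, 0.005, 0.403], [0.014, -1.0, -0.019]]
force: [-0.2, -1.4, -0.9]
opening: 0.471
```

```bash
python3 st.py
```

```text
22.8 pos [ 0.6402 -0.0061  0.1831] grasp [ 0.64   -0.0062  0.1941] yaw 66.3 tilt [0.023 0.005] open mm 41.0
F [-0.2 -1.4 -0.9] M [ 0.283 -0.391  0.791] axial 0.488 j6 -77.3
T 0.334
```

apply_moves --steps '[{"x": 0, "y": 0, "z": 0, "spin": -0.1}, {"x": 0, "y": 0, "z": 0, "spin": -0.1}]'

```text
time_s: 23.0
position: [0.6405, -0.0067, 0.183]
tcp_rot: [[0.578, 0.025, -0.816], [0.816, -0.002, 0.578], [0.012, -1.0, -0.022]]
force: [-0.1, -1.1, -1.4]
opening: 0.48
```

```bash
python3 st.py
```

```text
23.0 pos [ 0.6405 -0.0067  0.183 ] grasp [ 0.6402 -0.0067  0.194 ] yaw 54.7 tilt [ 0.025 -0.002] open mm 41.8
F [-0.1 -1.1 -1.4] M [ 0.623 -0.445  1.051] axial 0.544 j6 -65.4
T 0.42
```

apply_moves --steps '[{"x": 0, "y": 0, "z": 0, "spin": -0.1}]'

```text
time_s: 23.1
position: [0.6406, -0.0072, 0.1829]
tcp_rot: [[0.657, 0.025, -0.754], [0.754, -0.006, 0.657], [0.012, -1.0, -0.023]]
force: [-0.0, -1.2, -0.6]
opening: 0.489
```

```bash
python3 st.py
```

```text
23.1 pos [ 0.6406 -0.0072  0.1829] grasp [ 0.6404 -0.0071  0.1939] yaw 48.9 tilt [ 0.025 -0.006] open mm 42.5
F [-0.  -1.2 -0.6] M [ 0.596 -0.474  1.02 ] axial 0.525 j6 -59.4
T 0.396
```

apply_moves --steps '[{"x": 0, "y": 0, "z": 0, "spin": 0}, {"x": 0, "y": 0, "z": 0, "spin": 0}, {"x": 0, "y": 0, "z": 0, "spin": 0}, {"x": 0, "y": 0, "z": 0, "spin": 0}, {"x": 0, "y": 0, "z": 25, "spin": 0}, {"x": 0, "y": 0, "z": 25, "spin": 0.1}, {"x": 0, "y": 0, "z": 25, "spin": 0.1}, {"x": 30, "y": -8, "z": 8, "spin": 0.1}, {"x": 30, "y": -8, "z": 0, "spin": 0.05}, {"x": 15, "y": -5, "z": 0, "spin": 0.05}, {"x": 0, "y": 0, "z": 0, "spin": 0}]' --grip 87

```text
time_s: 24.2
position: [0.7158, -0.0263, 0.2713]
tcp_rot: [[0.289, 0.024, -0.957], [0.957, 0.004, 0.289], [0.011, -1.0, -0.022]]
force: [-0.6, 0.3, -0.9]
opening: 1.004
```

```bash
python3 st.py; python3 ptr.py 12
```

```text
24.2 pos [ 0.7158 -0.0263  0.2713] grasp [ 0.7156 -0.0264  0.2823] yaw 73.2 tilt [0.024 0.004] open mm 87.4
F [-0.6  0.3 -0.9] M [ 0.128 -0.127 -0.042] axial -0.118 j6 -84.5
T -0.103
```

View pics/p_12.png

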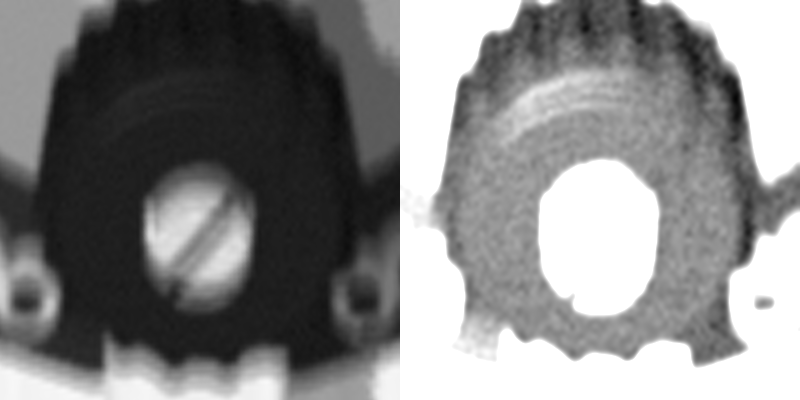

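```bash
python3 ptr.py 13
```

```text
(no output)
```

View pics/p_13.png

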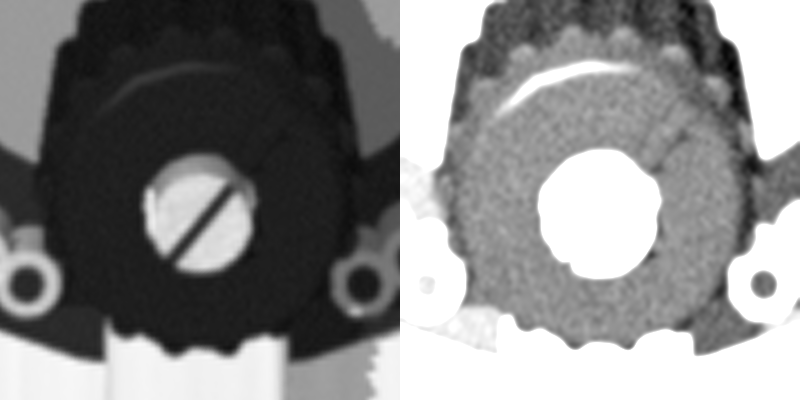

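apply_moves --steps '[{"x": -25, "y": 7, "z": 0, "spin": 0.13}, {"x": -25, "y": 7, "z": 0, "spin": 0.13}, {"x": -22, "y": 6, "z": 0, "spin": 0.13}, {"x": 0, "y": 0, "z": -15, "spin": 0.13}, {"x": 0, "y": 0, "z": -18, "spin": 0.05}, {"x": 0, "y": 0, "z": -16, "spin": 0}, {"x": 0, "y": 0, "z": -16, "spin": 0}, {"x": 2, "y": -1, "z": -15, "spin": 0}, {"x": 0, "y": 0, "z": 0, "spin": 0}]'

```text
time_s: 25.5
position: [0.6373, -0.0038, 0.1915]
tcp_rot: [[-0.297, 0.018, -0.955], [0.955, 0.017, -0.297], [0.01, -1.0, -0.022]]
force: [-0.7, 1.0, 0.1]
opening: 0.998
```

```bash
python3 st.py
```

```text
25.5 pos [ 0.6373 -0.0038  0.1915] grasp [ 0.6371 -0.004   0.2024] yaw 107.3 tilt [0.018 0.017] open mm 86.8
F [-0.7  1.   0.1] M [ 0.083 -0.144 -0.003] axial -0.065 j6 -118.8
T 0.01
```

apply_moves --steps '[{"x": 0, "y": -1, "z": -5, "spin": 0}, {"x": 0, "y": -1, "z": -3, "spin": 0}, {"x": 0, "y": 0, "z": 0, "spin": 0}, {"x": 0, "y": 0, "z": 0, "spin": 0}, {"x": 0, "y": 0, "z": 0, "spin": 0}, {"x": 0, "y": 0, "z": 0, "spin": 0}, {"x": 0, "y": 0, "z": 0, "spin": 0}, {"x": 0, "y": 0, "z": 0, "spin": 0}]' --grip 0

```text
time_s: 26.3
position: [0.6382, -0.0052, 0.1863]
tcp_rot: [[-0.297, 0.023, -0.955], [0.955, 0.017, -0.296], [0.01, -1.0, -0.027]]
force: [-0.5, 0.7, -0.7]
opening: 0.515
```

```bash
python3 st.py
```

```text
26.3 pos [ 0.6382 -0.0052  0.1863] grasp [ 0.6379 -0.0054  0.1973] yaw 107.3 tilt [0.023 0.017] open mm 44.8
F [-0.5  0.7 -0.7] M [-0.089 -0.176 -0.102] axial -0.074 j6 -118.9
T -0.017
```

apply_moves --steps '[{"x": 0, "y": 0, "z": 0, "spin": -0.1}, {"x": 0, "y": 0, "z": 0, "spin": -0.1}]'

```text
time_s: 26.5
position: [0.6382, -0.0056, 0.1865]
tcp_rot: [[-0.098, 0.026, -0.995], [0.995, 0.01, -0.098], [0.008, -1.0, -0.026]]
force: [-0.8, -0.4, 1.4]
opening: 0.5
```

```bash
python3 st.py
```

```text
26.5 pos [ 0.6382 -0.0056  0.1865] grasp [ 0.6379 -0.0057  0.1974] yaw 95.6 tilt [0.026 0.01 ] open mm 43.5
F [-0.8 -0.4  1.4] M [-0.317 -0.058  0.132] axial 0.256 j6 -107.0
T 0.181
```

apply_moves --steps '[{"x": 0, "y": 0, "z": 0, "spin": -0.1}, {"x": 0, "y": 0, "z": 0, "spin": -0.1}]'

```text
time_s: 26.7
position: [0.6393, -0.0058, 0.1855]
tcp_rot: [[0.107, 0.03, -0.994], [0.994, 0.004, 0.107], [0.007, -1.0, -0.029]]
force: [4.2, -0.9, -7.9]
opening: 0.489
```

```bash
python3 st.py
```

```text
26.7 pos [ 0.6393 -0.0058  0.1855] grasp [ 0.639  -0.0058  0.1965] yaw 83.8 tilt [0.03  0.004] open mm 42.5
F [ 4.2 -0.9 -7.9] M [ 0.186 -0.77   0.237] axial -0.007 j6 -94.9
T 0.046
```

apply_moves --steps '[{"x": 0, "y": 0, "z": 0, "spin": -0.1}, {"x": 0, "y": 0, "z": 0, "spin": -0.1}]'

```text
time_s: 26.9
position: [0.6402, -0.0065, 0.1842]
tcp_rot: [[0.31, 0.031, -0.95], [0.951, -0.004, 0.31], [0.006, -1.0, -0.031]]
force: [-2.5, 0.1, 2.6]
opening: 0.47
```

```bash
python3 st.py
```

```text
26.9 pos [ 0.6402 -0.0065  0.1842] grasp [ 0.6399 -0.0064  0.1952] yaw 72.0 tilt [ 0.031 -0.004] open mm 40.9
F [-2.5  0.1  2.6] M [ 0.703 -0.088  0.31 ] axial -0.079 j6 -82.7
T -0.161
```

apply_moves --steps '[{"x": 0, "y": 0, "z": 0, "spin": -0.1}, {"x": 0, "y": 0, "z": 0, "spin": -0.1}]'

```text
time_s: 27.1
position: [0.6403, -0.0065, 0.1838]
tcp_rot: [[0.499, 0.03, -0.866], [0.867, -0.009, 0.499], [0.007, -1.0, -0.03]]
force: [-6.4, -0.5, 7.9]
opening: 0.478
```

```bash
python3 st.py
```

```text
27.1 pos [ 0.6403 -0.0065  0.1838] grasp [ 0.64   -0.0064  0.1948] yaw 60.1 tilt [ 0.03  -0.009] open mm 41.5
F [-6.4 -0.5  7.9] M [0.598 0.47  0.519] axial 0.241 j6 -70.5
T -0.033
```

apply_moves --steps '[{"x": 0, "y": 0, "z": 0, "spin": -0.1}, {"x": 0, "y": 0, "z": 0, "spin": -0.1}]'

```text
time_s: 27.3
position: [0.6408, -0.0075, 0.1837]
tcp_rot: [[0.663, 0.029, -0.748], [0.749, -0.017, 0.663], [0.007, -0.999, -0.033]]
force: [2.6, -3.8, -8.1]
opening: 0.49
```

```bash
python3 st.py
```

```text
27.3 pos [ 0.6408 -0.0075  0.1837] grasp [ 0.6404 -0.0073  0.1947] yaw 48.5 tilt [ 0.029 -0.017] open mm 42.6
F [ 2.6 -3.8 -8.1] M [ 0.206 -1.07   1.021] axial 0.616 j6 -58.5
T 0.31
```

apply_moves --steps '[{"x": 0, "y": 0, "z": 0, "spin": 0}, {"x": 0, "y": 0, "z": 0, "spin": 0}, {"x": 0, "y": 0, "z": 0, "spin": 0}, {"x": 0, "y": 0, "z": 0, "spin": 0}, {"x": 0, "y": 0, "z": 25, "spin": 0}, {"x": 0, "y": 0, "z": 25, "spin": 0.1}, {"x": 0, "y": 0, "z": 25, "spin": 0.1}, {"x": 30, "y": -8, "z": 8, "spin": 0.1}, {"x": 30, "y": -8, "z": 0, "spin": 0.05}, {"x": 15, "y": -5, "z": 0, "spin": 0.05}, {"x": 0, "y": 0, "z": 0, "spin": 0}, {"x": 0, "y": 0, "z": 0, "spin": 0}]' --grip 87

```text
time_s: 28.5
position: [0.7165, -0.0278, 0.2715]
tcp_rot: [[0.297, 0.033, -0.954], [0.955, -0.005, 0.297], [0.005, -0.999, -0.033]]
force: [0.4, -0.2, 0.3]
opening: 1.003
```

```bash
python3 st.py; python3 ptr.py 14
```

```text
28.5 pos [ 0.7165 -0.0278  0.2715] grasp [ 0.7161 -0.0277  0.2825] yaw 72.8 tilt [ 0.033 -0.005] open mm 87.2
F [ 0.4 -0.2  0.3] M [ 0.088 -0.119  0.021] axial -0.043 j6 -83.9
T -0.047
```

View pics/p_14.png

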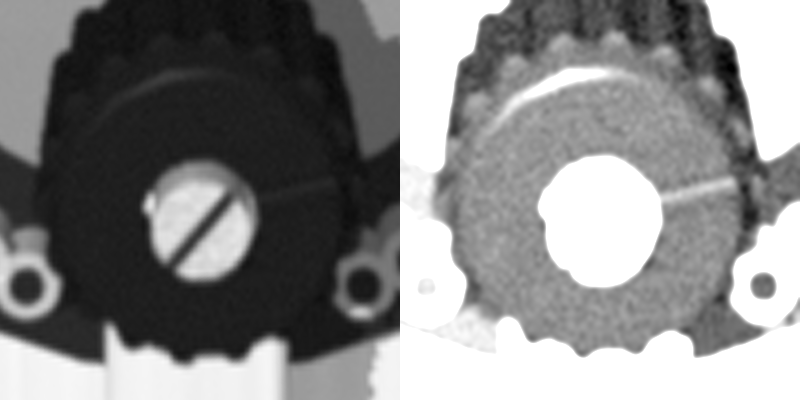

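apply_moves --steps '[{"x": -25, "y": 7, "z": 0, "spin": 0.13}, {"x": -25, "y": 7, "z": 0, "spin": 0.13}, {"x": -22, "y": 6, "z": 0, "spin": 0.13}, {"x": 0, "y": 0, "z": -15, "spin": 0.13}, {"x": 0, "y": 0, "z": -18, "spin": 0.05}, {"x": 0, "y": 0, "z": -16, "spin": 0}, {"x": 0, "y": 0, "z": -16, "spin": 0}, {"x": 2, "y": -1, "z": -15, "spin": 0}, {"x": 0, "y": 0, "z": 0, "spin": 0}]'

```text
time_s: 29.6
position: [0.6362, -0.0044, 0.1916]
tcp_rot: [[-0.29, 0.029, -0.957], [0.957, 0.016, -0.289], [0.006, -0.999, -0.033]]
force: [-0.7, -0.1, 0.5]
opening: 0.998
```

```bash
python3 st.py
```

```text
29.6 pos [ 0.6362 -0.0044  0.1916] grasp [ 0.6359 -0.0046  0.2026] yaw 106.8 tilt [0.029 0.016] open mm 86.8
F [-0.7 -0.1  0.5] M [ 0.107 -0.125 -0.002] axial -0.073 j6 -118.5
T -0.112
```

apply_moves --steps '[{"x": 1, "y": -1, "z": -5, "spin": 0}, {"x": 0, "y": 0, "z": -3, "spin": 0}, {"x": 0, "y": 0, "z": 0, "spin": 0}, {"x": 0, "y": 0, "z": 0, "spin": 0}, {"x": 0, "y": 0, "z": 0, "spin": 0}, {"x": 0, "y": 0, "z": 0, "spin": 0}, {"x": 0, "y": 0, "z": 0, "spin": 0}, {"x": 0, "y": 0, "z": 0, "spin": 0}]' --grip 0

```text
time_s: 30.4
position: [0.6381, -0.0052, 0.1865]
tcp_rot: [[-0.29, 0.034, -0.956], [0.957, 0.015, -0.289], [0.004, -0.999, -0.037]]
force: [0.4, 0.5, -0.5]
opening: 0.512
```

```bash
python3 st.py
```

```text
30.4 pos [ 0.6381 -0.0052  0.1865] grasp [ 0.6377 -0.0054  0.1975] yaw 106.8 tilt [0.034 0.015] open mm 44.6
F [ 0.4  0.5 -0.5] M [ 0.063 -0.155 -0.034] axial -0.084 j6 -118.6
T -0.016
```

apply_moves --steps '[{"x": 0, "y": 0, "z": 0, "spin": -0.1}, {"x": 0, "y": 0, "z": 0, "spin": -0.1}]'

```text
time_s: 30.6
position: [0.6381, -0.0056, 0.1867]
tcp_rot: [[-0.091, 0.036, -0.995], [0.996, 0.006, -0.091], [0.003, -0.999, -0.037]]
force: [-0.8, -2.0, -0.9]
opening: 0.501
```

```bash
python3 st.py
```

```text
30.6 pos [ 0.6381 -0.0056  0.1867] grasp [ 0.6377 -0.0056  0.1977] yaw 95.2 tilt [0.036 0.006] open mm 43.6
F [-0.8 -2.  -0.9] M [-0.316 -0.126  0.225] axial 0.324 j6 -106.5
T 0.084
```

apply_moves --steps '[{"x": 0, "y": 0, "z": 0, "spin": -0.1}, {"x": 0, "y": 0, "z": 0, "spin": -0.1}]'

```text
time_s: 30.8
position: [0.6392, -0.0058, 0.1856]
tcp_rot: [[0.115, 0.04, -0.993], [0.993, -0.002, 0.115], [0.002, -0.999, -0.04]]
force: [3.5, -0.9, -7.2]
opening: 0.488
```

```bash
python3 st.py
```

```text
30.8 pos [ 0.6392 -0.0058  0.1856] grasp [ 0.6388 -0.0058  0.1966] yaw 83.4 tilt [ 0.04  -0.002] open mm 42.5
F [ 3.5 -0.9 -7.2] M [ 0.14  -0.791  0.194] axial -0.025 j6 -94.2
T 0.004
```

apply_moves --steps '[{"x": 0, "y": 0, "z": 0, "spin": -0.1}, {"x": 0, "y": 0, "z": 0, "spin": -0.1}]'

```text
time_s: 31.0
position: [0.6399, -0.0064, 0.1844]
tcp_rot: [[0.318, 0.039, -0.947], [0.948, -0.011, 0.318], [0.002, -0.999, -0.041]]
force: [-2.7, -1.1, 2.1]
opening: 0.476
```

```bash
python3 st.py
```

```text
31.0 pos [ 0.6399 -0.0064  0.1844] grasp [ 0.6395 -0.0063  0.1954] yaw 71.5 tilt [ 0.039 -0.011] open mm 41.4
F [-2.7 -1.1  2.1] M [0.237 0.138 0.154] axial 0.043 j6 -81.8
T -0.165
```

apply_moves --steps '[{"x": 0, "y": 0, "z": 0, "spin": -0.1}, {"x": 0, "y": 0, "z": 0, "spin": -0.1}, {"x": 0, "y": 0, "z": 0, "spin": -0.1}]'

```text
time_s: 31.3
position: [0.64, -0.0066, 0.1842]
tcp_rot: [[0.592, 0.034, -0.806], [0.806, -0.021, 0.591], [0.003, -0.999, -0.04]]
force: [-0.4, -0.7, 0.0]
opening: 0.486
```

```bash
python3 st.py
```

```text
31.3 pos [ 0.64   -0.0066  0.1842] grasp [ 0.6396 -0.0064  0.1952] yaw 53.7 tilt [ 0.034 -0.021] open mm 42.3
F [-0.4 -0.7  0. ] M [ 0.853 -0.469  0.867] axial 0.272 j6 -63.4
T 0.182
```

apply_moves --steps '[{"x": 0, "y": 0, "z": 0, "spin": 0}, {"x": 0, "y": 0, "z": 0, "spin": 0}, {"x": 0, "y": 0, "z": 0, "spin": 0}, {"x": 0, "y": 0, "z": 0, "spin": 0}, {"x": 0, "y": 0, "z": 25, "spin": 0}, {"x": 0, "y": 0, "z": 25, "spin": 0.1}, {"x": 0, "y": 0, "z": 25, "spin": 0.1}, {"x": 30, "y": -8, "z": 8, "spin": 0.1}, {"x": 30, "y": -8, "z": 0, "spin": 0.0}, {"x": 15, "y": -5, "z": 0, "spin": 0.0}, {"x": 0, "y": 0, "z": 0, "spin": 0}, {"x": 0, "y": 0, "z": 0, "spin": 0}]' --grip 87

```text
time_s: 32.5
position: [0.715, -0.0262, 0.2715]
tcp_rot: [[0.306, 0.037, -0.951], [0.952, -0.01, 0.306], [0.002, -0.999, -0.038]]
force: [-0.7, -0.2, -1.1]
opening: 1.002
```

```bash
python3 st.py; python3 ptr.py 15
```

```text
32.5 pos [ 0.715  -0.0262  0.2715] grasp [ 0.7145 -0.0261  0.2825] yaw 72.2 tilt [ 0.037 -0.01 ] open mm 87.2
F [-0.7 -0.2 -1.1] M [ 0.04  -0.146  0.012] axial -0.031 j6 -83.1
T -0.074
```

View pics/p_15.png

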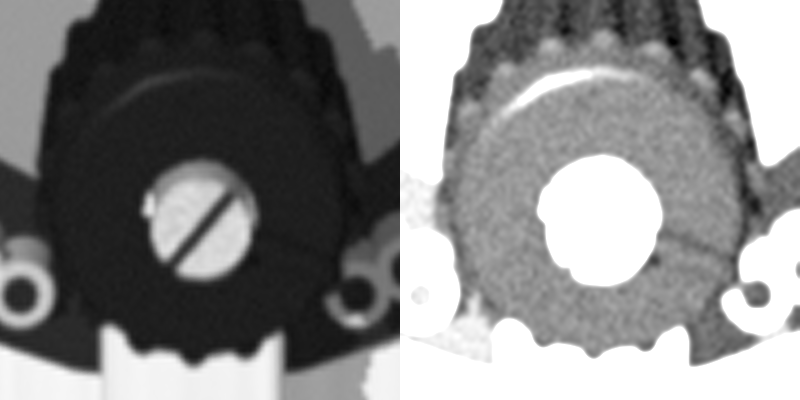

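apply_moves --steps '[{"x": 0, "y": 0, "z": 30, "spin": 0}, {"x": -30, "y": 8, "z": 20, "spin": 0}, {"x": -40, "y": 10, "z": 0, "spin": 0}, {"x": -40, "y": 10, "z": 0, "spin": 0}, {"x": -40, "y": 10, "z": 0, "spin": 0}, {"x": -30, "y": 6, "z": 0, "spin": 0}, {"x": 0, "y": 0, "z": 0, "spin": 0}]'

```text
time_s: 33.4
position: [0.5221, 0.0213, 0.3212]
tcp_rot: [[0.305, 0.032, -0.952], [0.952, -0.009, 0.305], [0.002, -0.999, -0.033]]
force: [-0.1, 0.2, 0.5]
opening: 1.0
```

```bash
python3 st.py; python3 slot.py 16; python3 - <<'E'
import cv2,numpy as np
a=cv2.imread('pics/s_16.png');b=cv2.imread('pics/t_16.png')
cv2.imwrite('pics/f16.png',np.hstack([cv2.resize(a,(400,300)),cv2.resize(b,(400,300))]))
E
```

```text
33.4 pos [0.5221 0.0213 0.3212] grasp [0.5217 0.0214 0.3322] yaw 72.2 tilt [ 0.032 -0.009] open mm 87.0
F [-0.1  0.2  0.5] M [ 0.057 -0.154  0.015] axial -0.038 j6 -82.0
T -0.017
```

View pics/m_16.png

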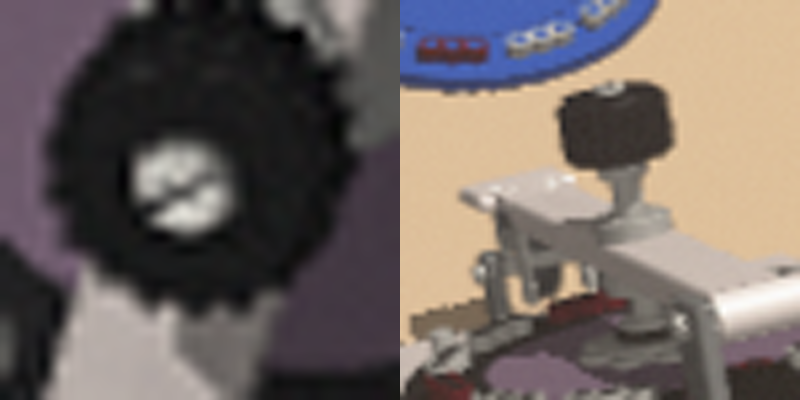

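View pics/f16.png

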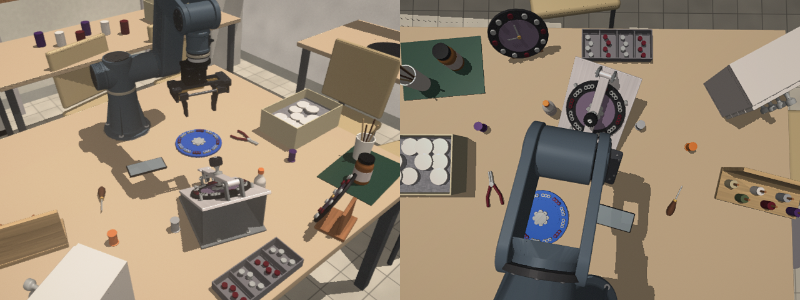

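```bash
python3 -c "
from rig import job; print(job.hand_in())"
```

```text
the job is handed in; nothing more can be done
None
```

The bar is closed, the knob is tightened past its clutch and the job is handed in at about 33.5 s. However, one force reading went over the 120 N wrist limit, so it may be failed on that.

**The failed check:** when the bar hit its hard stop, my last two 8 mm downward rows were too coarse. The wrist force at the end of that call read 132.6 N in z. I backed off in the next move, but the peak may count as a failure.

**Clamp bar:** I pushed the tab down to the stop. Afterwards the tab and knob pixels matched the closed angle to within about 1 px in the scene view. The bar stayed there after the screw was loaded, which suggests the latch is holding. I did not measure the latch angle itself.

**Knob:** I turned it clockwise in six regrips. The fingers slipped on the leaning knob, so I compared the pointer rib with the spindle slot in wrist pictures instead of trusting how far the arm had turned:

| Check | Pointer ahead of slot | Estimated axial torque in that stroke |
|---|---|---|
| Before the first click | about 0° | about 0.4 N m |
| After the fifth stroke | about 35° | fell through zero, then rose again |
| At the end | about 68° | fell through zero, then rose again |

The spindle itself did not move in the last two strokes. At 36° a click, that is one full click and most of a second, within the one to three allowed. The torque is only good to roughly 0.1 N m.

**Release:** the gripper is open and clear, with force near zero. In the last pictures the other things on the table stand where they were.

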